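# Unlock the tube saw hood with its key and hold it just below its balance point

### The job

The spring of the tube saw's hood is to be reset: take the key from its wooden block, undo the two captive screws at the front of the hood with it (each a quarter turn anticlockwise, to its stop; turn them only with the key) and stand the key back in its hole. Then lift the hood by its bar handle a little past its balance point, at about 45 degrees, until the spring takes it, without letting it run up to its stop, and ease it back. Finish while still holding it by the handle, steady, just below the balance point (by five degrees or so), where it is almost weightless and would sink shut if it slipped, and leave everything else on the bench where it is.

Things in the scene. Friction and masses are not known exactly. Their poses are not given: they have to be found in the camera images.
- key_grip (a point): centre of the black grip of the loose key, which stands upright in the block (0.14 to 0.22 kg, 145 mm long). The grip is a flat-sided block 24 mm (x) by 44 mm (y) by 50 mm (z, up), to be held across the 24 mm. Below it a shank 14 mm thick, then a socket, 26 mm over all, with its square mouth 120 mm below this point
- key_mouth (a point): the lower end of the key, on its axis, in the mouth of its socket: square hole 14.6 mm across flats, 18 mm deep, its flats square to the key's x and y; same axes as the grip (z up along the key). On a 12 mm head it has about 0.25 rad of play each way
- block_hole (a point): centre of the mouth of the key's hole in the top of the fixed wooden block (85 mm in x, 125 in y, 60 high): round, 28 mm wide, 35 mm deep, flat floor. The key home stands with its lower end 35 mm below this point. Two graphite reamers stand 46 mm high on the block's top, 46 mm either way along y and 20 mm along +x from here
- screw_left_head (a point): top centre of the left (+y) captive screw's head (screw_left_c0): 12 mm square, 12 mm tall, plus a 9 mm square step 3 mm high; on a lug at the foot of the hood front. z along the screw (up, hood shut); x, y square to its flats. Lug top 15 mm below this point; the engaged key's lower end is 1 to 4 mm above the lug. Hood front 20 mm behind the axis, hood top 71 mm and handle 49 mm above this point
- screw_right_head (a point): the same for the right screw; the two screws are 160 mm apart
- screw_left (a joint): turn of the left screw, rad: 0 locked, 1.57 undone and at its stop (anticlockwise from above grows). It starts between 0 and 0.15, stays where it is left and turns with about 0.06 N m. A tongue on it holds the hood down until it is beyond about 1.3
- screw_right (a joint): the same for the right screw (also anticlockwise)
- hood (a joint): opening of the hood about its rear hinge, rad: 0 shut, 1.3 at its upper stop. It balances at 0.785 (45 degrees): below that it sinks shut, above it the hinge springs carry it up. The pull at the handle to be held is about 2.5 N with the hood shut and 0.7 N ten degrees below balance
- hood_handle (a point): middle of the hood's bar handle: round black bar (hood_c7) 14 mm thick, 104 mm long across the hood (its y), 55 mm in front of the hood's front face and carried at both ends only; x towards the hinge, z up when the hood is shut. It moves with the hood on an arc of 264 mm radius about the hinge
- hood_hinge (a point): middle of the hood's hinge axis at the saw's rear, along its y; frame turns with the hood. The handle lies at x -255, z +70 mm in it. Hood shut: x points away from the robot, square to the hood's front, z up. The aluminium hood is 240 mm wide, reaches 8 to 200 mm in front of the hinge and 92 mm above it; 0.9 kg
- flask_mid (a point): bystander: centre of the bulb (85 mm) of a round glass flask, 158 mm tall, standing in a cork ring 100 mm wide, on the side of the saw where the key's block is not
- adapter_mid (a point): bystander: a glass joint adapter standing on end, 42 mm wide, 92 mm tall, its centre
- jar_mid (a point): bystander: a brown glass jar 64 mm wide, 85 mm tall, its centre
- paddle_blade (a point): bystander: centre of the 85 by 60 mm blade of a graphite paddle that lies flat in front of the saw, 250 mm long with its handle, 20 mm high
- glasses_mid (a point): bystander: a pair of tinted spectacles, 50 mm high
There are look-alikes about, which are no part of the job. There is more than one size of the part that bears key_grip; the job needs the middle-sized. Of the things shaped like the part that bears block_hole, the wooden one is meant.

How it is judged:
By the outcome, as a careful person would: the job done as asked, in the order asked, and still so for the second after the job is handed in, while the arm keeps its last pose, push and grip.
It also fails if it takes over 72 s, if anything falls off the work surface, if the arm or the gripper's body presses on something with over 40 N, if the wrist force passes 120 N, or if a joint passes its speed limit or range.

### The arm

A 6-joint arm with a two-finger parallel gripper is mounted at the origin on the work surface. World frame = base frame: x ahead of the robot, y to its left, z up, the work surface at z = 0. Lengths are in m, angles in degrees, forces in N, time in s.
With the tool pointing down it reaches from about 0.4 to 0.825 m from the base axis. Payload 7 kg.
Tool frame: the origin (TCP) lies at the very end of the fingers, on their centre line; the grasp point (between the pads) lies 19 mm behind it (grasp_offset is the x of the grasp point in the tool frame, in m); x points along the fingers, y is the direction in which the jaws open and shut, and the axes are right-handed (so a half turn about x gives the same grasp; the last joint's range is limited). The gripper opens to 88 mm and grips with 3 to 60 N. Pads are 19 mm wide; open, the fingers measure 130 mm over their backs; the gripper's body (78 mm by 193 mm) begins 47 mm behind the grasp point.
Start: joints at [81.538, 20.546, 0.682, 0, -70.136, -16.507], TCP at [0.285, 0.612, 0.202] pointing down, gripper open.
Joint ranges: [-176.03, 176.03], [-82.01, 121.73], [-58.28, 71.71], [-173.87, 95.51], [-174.79, -0.11], [-173.66, 173.66]. Speed limits (degrees/s): [136.94, 136.94, 172.46, 180, 180, 180].

### API

Orientations are given as [roll, pitch, yaw] about the fixed x, y, z axes, in that order (R = Rz(yaw) Ry(pitch) Rx(roll)).
In Python, from plant import get_obs, snapshot, close_job, grasp_offset gives the robot as it stands.
- The arm moves only by the tool carry_out, never from a script. Its argument "series" is a list that holds one entry, the list of rows, each a list of 6 numbers: the shift along the tool's x, y, z in mm, then the turn, a rotation vector about the tool's x, y, z in degrees. A call has 1 to 10 rows; each row is the pose to reach, as a shift and turn from the pose commanded when the call began, along the tool's axes at that moment; what a row does not reach only later rows make up. A row lasts 1/8 s, in which the tool goes at most 62.5 mm and 10.7 degrees, less where a joint would pass 70% of its speed; a pose out of reach is approached as far as the arm can. A call with a gripper value outside its range is refused whole. "hand" is the gripper's target within -1 to 1 (shut at 1, half-way at 0, fully open at -1), set as the call begins (left out, the last holds). The fingers move at their own pace and stop on an object; the grip force is fixed at half the most. Time passes only in rows, so rows that repeat a pose let the fingers close. It gives the time, the measured TCP pose, the force and the opening at its end, in the units of the state.
- get_obs(): the state, without advancing time (a new reading comes with each control period).
- snapshot(name): name is "scene" or "top" or "wrist"; returns a dict with "color" (400x640x3 uint8, red, green, blue), "fx", "fy", "cx", "cy" (pixels), "dist_coeffs" ([k1, k2, p1, p2, k3] as OpenCV has them; the pictures are not rectified), "eye" and "attitude" of the camera in the world. Camera axes: x right, y down, z forward; pixel columns grow to the right and rows downward; lengths in m; the calibration is good to about 2 mm. A picture is of the moment at which its call begins. There is no depth.
- close_job(): hands the job in, once; it reports no verdict.
The state is a dict: "clock": time; "joint_pos": joint angles; "qvel": joint speeds; "tau": joint torques, N m; "tool_pos": TCP position; "orientation": TCP orientation; "force": force on the tool from outside, world axes, zero at the start; "moment": the same for the moment, N m; "opening": finger opening in m.
Only numpy, scipy, OpenCV 4.12 (cv2) and the standard library are available. Lean on these libraries where they do the work, as an engineer would, in place of code of your own. Each camera call takes 0.05 s, during which the arm holds its last target.

## Working session

There is one attempt and no reset: what is moved stays moved. The work goes in short steps, Python scripts to look and compute and a tool call to move; the robot and the scene stay as the last step left them, time stands still between calls to the robot, and variables do not carry over. Pictures are saved under pics/ and viewed, and the job is handed in when it is done.

Besides the shell and the picture viewer there is one more tool, called after "Call:" as name(argument=value, ...), one argument or row to a line, values as JSON. carry_out: Moves the arm, as the interface text tells. Its arguments: {"type":"object","properties":{"series":{"type":"array","items":{"type":"array","items":{"type":"array","items":{"type":"number"}}}},"hand":{"type":"number"}},"required":["series"]}

```bash
mkdir -p pics; ls; python3 - <<'E'
from plant import *
import cv2
print(get_obs(), grasp_offset)
for n in ["scene","top","wrist"]:
    s=snapshot(n); cv2.imwrite(f"pics/{n}0.png",s["color"][:,:,::-1])
    print(n,{k:v for k,v in s.items() if k!="color"})
E
```

```text
pics
{'clock': 0.0, 'joint_pos': array([ 8.15370710e+01,  2.05905863e+01,  6.34826048e-01, -2.14821599e-02,
       -7.01346523e+01, -1.65066161e+01]), 'qvel': array([-0.07074473, -0.05006203,  0.12833397,  0.05922184,  0.07921738,
       -0.11853212]), 'tau': array([-3.92526545e-04, -5.82717705e+01,  2.93058264e+01,  6.99741304e+00,
        6.99909084e-03, -1.47222440e-04]), 'tool_pos': array([0.28474255, 0.6114316 , 0.201036  ]), 'orientation': array([  93.91722156,   89.90735886, -111.05963927]), 'force': array([-0.30915168, -1.14932157, -0.89995789]), 'moment': array([-0.00336344, -0.03695539, -0.0016837 ]), 'opening': 0.08725933268840504} -0.0188
scene {'fx': 385.3798059302305, 'fy': 385.3798059302305, 'cx': 319.30390163334033, 'cy': 197.10882466003636, 'dist_coeffs': array([-0.00192516,  0.        ,  0.        ,  0.        ,  0.        ]), 'eye': array([ 1.1795319 , -0.40964808,  0.92857611]), 'attitude': array([-135.70347574,    1.07534457,   61.35257617])}
top {'fx': 424.56993586876933, 'fy': 424.56993586876933, 'cx': 319.0816517558506, 'cy': 203.7464621406502, 'dist_coeffs': array([-0.05062928,  0.        ,  0.        ,  0.        ,  0.        ]), 'eye': array([ 0.26926965, -0.04878798,  1.5283161 ]), 'attitude': array([-172.47886951,    1.25619098,  -89.02431506])}
wrist {'fx': 331.57047349360454, 'fy': 331.57047349360454, 'cx': 314.1093707853509, 'cy': 195.60101277089453, 'dist_coeffs': array([-0.04981303,  0.        ,  0.        ,  0.        ,  0.        ]), 'eye': array([0.35113449, 0.58090985, 0.38339951]), 'attitude': array([ 1.64301140e+02, -2.01903215e-02, -1.14977183e+02])}
```

View pics/scene0.png

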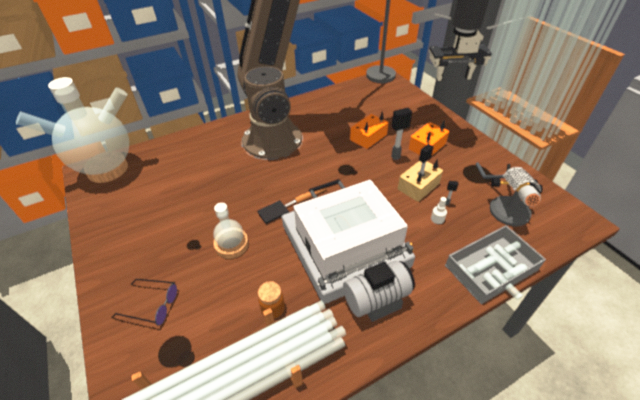

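View pics/top0.png

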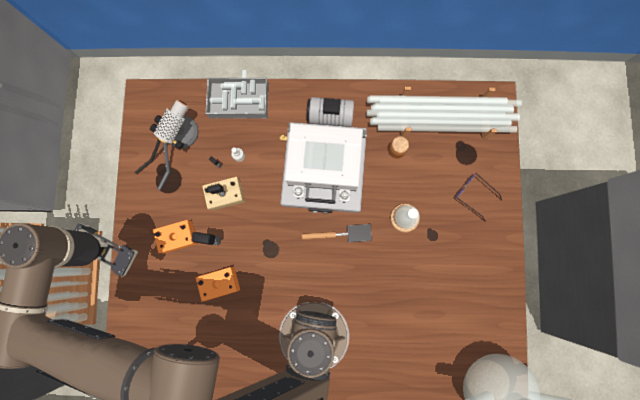

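View pics/wrist0.png

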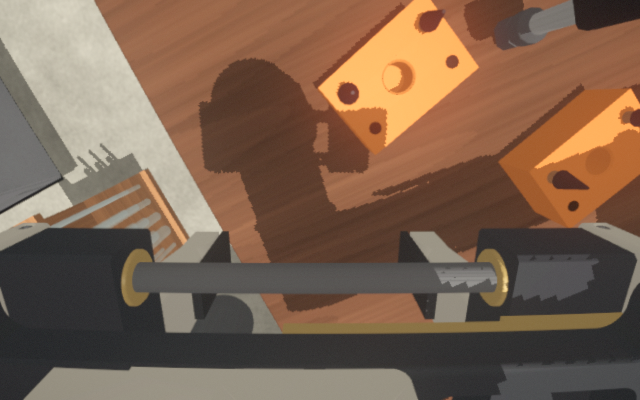

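```bash
cat > h.py <<'E'
import numpy as np, cv2
from scipy.spatial.transform import Rotation as R
from plant import *
def K(s): return np.array([[s["fx"],0,s["cx"]],[0,s["fy"],s["cy"]],[0,0,1]])
def rot(a): return R.from_euler('xyz',a,degrees=True).as_matrix()
def proj(s,P):
    A=rot(s["attitude"]); P=np.atleast_2d(np.array(P,float))
    rv=cv2.Rodrigues(A.T)[0]; 
    return cv2.projectPoints(P,rv,-A.T@np.array(s["eye"]),K(s),np.array(s["dist_coeffs"]))[0][:,0]
def ray(s,uv):
    u=cv2.undistortPoints(np.array([[uv]],float),K(s),np.array(s["dist_coeffs"]))[0,0]
    d=rot(s["attitude"])@np.array([u[0],u[1],1]); return np.array(s["eye"]),d/np.linalg.norm(d)
def atz(s,uv,z):
    e,d=ray(s,uv); return e+d*(z-e[2])/d[2]
def tri(l):
    A=0;b=0
    for s,uv in l:
        e,d=ray(s,uv); M=np.eye(3)-np.outer(d,d); A=A+M; b=b+M@e
    p=np.linalg.solve(A,b); return p,[proj(s,p)[0]-uv for s,uv in l]
def crop(s,name,x0,y0,x1,y1,k):
    c=s["color"][y0:y1,x0:x1,::-1]; cv2.imwrite("pics/"+name+".png",cv2.resize(c,None,fx=k,fy=k,interpolation=cv2.INTER_CUBIC))
E
python3 - <<'E'
from h import *
import pickle
t=snapshot("top"); s=snapshot("scene"); pickle.dump((t,s),open("ts0.pkl","wb"))
crop(t,"topc",190,90,390,240,4); crop(s,"scenec",250,90,470,255,3.6)
E
```

```text
(no output)
```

View pics/topc.png

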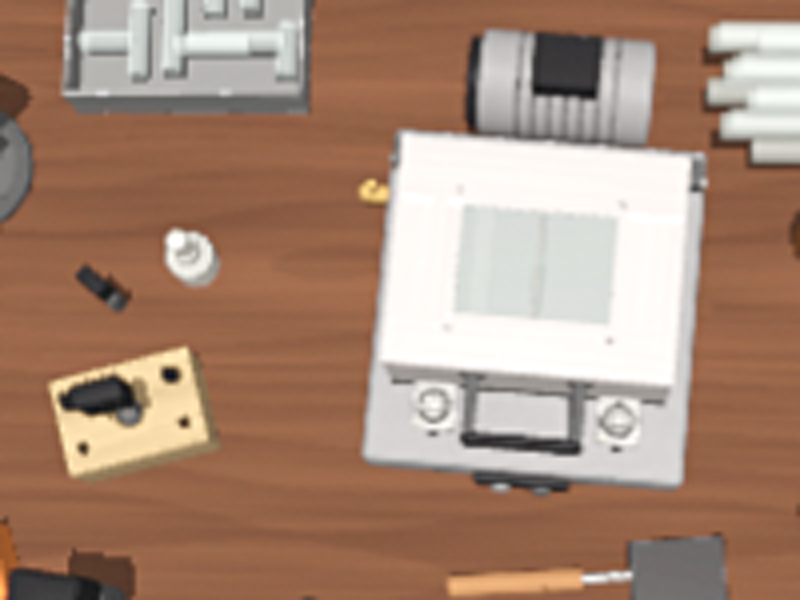

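View pics/scenec.png

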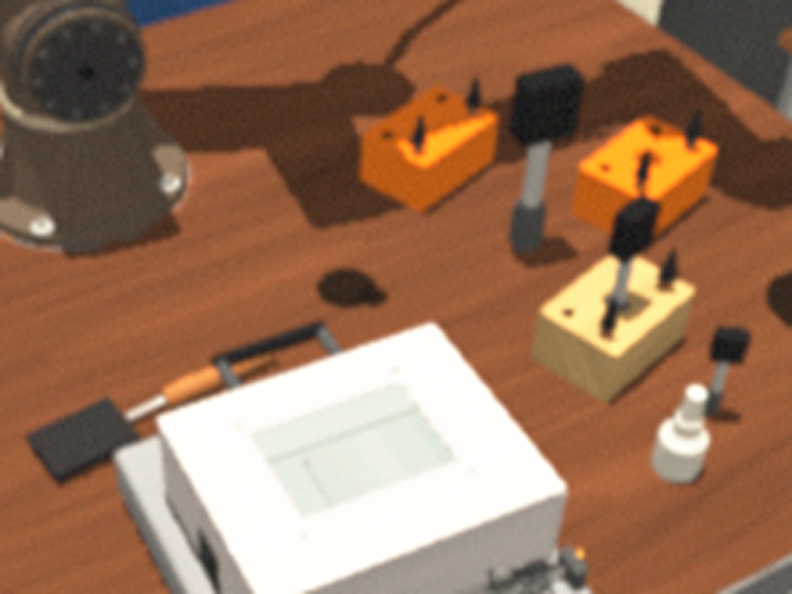

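```bash
python3 - <<'E'
from h import *
import pickle
t,s=pickle.load(open("ts0.pkl","rb"))
T=lambda x,y:(190+x/4,90+y/4); S=lambda x,y:(250+x/3.6,90+y/3.6)
for n,p,z in [("bTL",(50,382),.06),("bTR",(188,347),.06),("bBR",(208,433),.06),("bBL",(68,474),.06)]: print(n,atz(t,T(*p),z))
# scene corners of block top
for n,p in [("s_left",(540,312)),("s_near",(610,352)),("s_right",(694,292)),("s_far",(626,255))]: print(n,atz(s,S(*p),.06))
print("grip",tri([(t,T(96,395)),(s,S(635,228))]))
print("handle",tri([(t,T(520,443)),(s,S(272,342))]))
print("hL end",tri([(t,T(463,440)),(s,S(322,326))]))
print("hR end",tri([(t,T(578,448)),(s,S(218,360))]))
print("hood top corner nr L", tri([(t,T(385,370)),(s,S(434,325))]))
print("hood top corner nr R", tri([(t,T(672,388)),(s,S(160,417))]))
print("hood top corner far L", tri([(t,T(398,132)),(s,S(563,488))]))
for z in (.06,.08,.1): print("screws",z,atz(t,T(434,404),z),atz(t,T(620,420),z))
E
```

```text
bTL [0.5219882  0.40113927 0.06      ]
bTR [0.55491347 0.27908677 0.06      ]
bBR [0.47825387 0.25803916 0.06      ]
bBL [0.44016414 0.38067551 0.06      ]
s_left [0.47712115 0.25923115 0.06      ]
s_near [0.55016598 0.28123726 0.06      ]
s_right [0.52579631 0.39921234 0.06      ]
s_far [0.45312613 0.37883102 0.06      ]
grip (array([0.49692178, 0.33583864, 0.14184028]), [array([0.19773587, 0.13368615]), array([ 0.25074984, -0.05106578])])
handle (array([ 0.4627894 , -0.01626832,  0.14117783]), [array([-0.55543684, -0.26778748]), array([-0.68645924,  0.08174231])])
hL end (array([0.464805  , 0.03057579, 0.13891797]), [array([-0.43506714, -0.22215843]), array([-0.53776046,  0.06983139])])
hR end (array([ 0.45923779, -0.064206  ,  0.14097996]), [array([-0.53557652, -0.24123825]), array([-0.66145931,  0.072149  ])])
hood top corner nr L (array([0.52171469, 0.09814755, 0.15423223]), [array([-1.29583912, -0.75363838]), array([-1.68416912,  0.24160752])])
hood top corner nr R (array([ 0.50759199, -0.13951385,  0.15841287]), [array([-0.7332842 , -0.30242873]), array([-0.94286373,  0.09335636])])
hood top corner far L (array([0.71834659, 0.08527447, 0.16201738]), [array([0.73362727, 0.48064016]), array([ 1.13689318, -0.1687347 ])])
screws 0.06 [0.50666675 0.05967419 0.06      ] [ 0.49470616 -0.1033591   0.06      ]
screws 0.08 [0.50343316 0.05819682 0.08      ] [ 0.49163547 -0.10261578  0.08      ]
screws 0.1 [0.50019956 0.05671945 0.1       ] [ 0.48856479 -0.10187247  0.1       ]
```

```bash
python3 - <<'E'
from h import *
o=get_obs(); Rt=rot(o["orientation"]); p=o["tool_pos"]; print(Rt.round(3))
ya=np.degrees(np.arctan2(Rt[1,1],Rt[0,1])); print("tool y azimuth",ya, "j1",81.5,"j6",-16.5)
w=snapshot("wrist"); A=rot(w["attitude"]); 
print("cam in tool", (Rt.T@(w["eye"]-p)).round(4)); print((Rt.T@A).round(4))
np.savez("he.npz",t=Rt.T@(w["eye"]-p),A=Rt.T@A)
E
```

```text
[[-0.    -0.422 -0.907]
 [-0.001 -0.907  0.422]
 [-1.     0.001 -0.   ]]
tool y azimuth -114.9735762041442 j1 81.5 j6 -16.5
cam in tool [-0.1823 -0.     -0.0731]
[[ 1.100e-03 -2.707e-01  9.627e-01]
 [ 1.000e+00  3.000e-04 -1.100e-03]
 [ 0.000e+00  9.627e-01  2.707e-01]]
```

```bash
cat >> h.py <<'E'
import json,os
def Rdown(az,tilt=0):
    # tool x down, y at azimuth az
    a=np.radians(az); x=np.array([0,0,-1.]); y=np.array([np.cos(a),np.sin(a),0]); z=np.cross(x,y)
    return np.stack([x,y,z],1)
def load(): 
    if os.path.exists("cmd.json"):
        d=json.load(open("cmd.json")); return np.array(d["p"]),np.array(d["R"])
    return np.array([.285,.612,.202]),Rdown(-114.969)
def save(p,Rm): json.dump({"p":list(p),"R":np.array(Rm).tolist()},open("cmd.json","w"))
def applied(row):
    p,Rm=load(); row=np.array(row,float)
    p2=p+Rm@row[:3]/1000; R2=Rm@R.from_rotvec(row[3:],degrees=True).as_matrix(); save(p2,R2)
    o=get_obs(); print("cmd",p2.round(4),"meas",o["tool_pos"].round(4),"ori err deg",np.degrees(R.from_matrix(R2.T@rot(o["orientation"])).magnitude()).round(2),"F",o["force"].round(1),"M",o["moment"].round(2),"open",round(o["opening"],4),"t",o["clock"],"j",o["joint_pos"].round(0), "az",np.degrees(np.arctan2(R2[1,1],R2[0,1])).round(1))
def rel(p,Rm):
    p0,R0=load(); return np.r_[R0.T@(np.array(p)-p0)*1000, R.from_matrix(R0.T@Rm).as_rotvec(degrees=True)]
def plan(p,az=None,Rm=None,vmax=50,wmax=9):
    if Rm is None: Rm=Rdown(az)
    r=rel(p,Rm); n=int(np.ceil(max(np.linalg.norm(r[:3])/vmax,np.linalg.norm(r[3:])/wmax)))
    print("n",n,"final",r.round(1),"step",(r/max(n,1)).round(2)); return r,n
E
python3 - <<'E'
from h import *
plan([.48,.40,.25],-165)
E
```

```text
n 6 final [ -48.   109.9 -266.3   50.     0.     0. ] step [ -8.    18.31 -44.38   8.34   0.     0.  ]
```

Call:
carry_out(
  series=[
    [[-24,10,-24,4,0,0],[-48,26,-64,12,0,0],[-48,45,-110,21,0,0],[-48,66,-160,30,0,0],[-48,87,-210,40,0,0],[-48,103,-250,47,0,0],[-48,110,-266,50,0,0],[-48,110,-266,50,0,0]],
  ],
  hand=-1,
)

```text
clock: 1.3
tool_pos: [0.4802, 0.3991, 0.2499]
orientation: [65.1, 90.0, 170.1]
force: [-0.9, 0.1, -0.8]
opening: 0.0878
```

```bash
python3 - <<'E'
from h import *
import pickle
applied([-48,110,-266,50,0,0])
w=snapshot("wrist"); pickle.dump(w,open("w1.pkl","wb")); crop(w,"w1",0,0,640,400,1.25)
E
```

```text
cmd [0.4797 0.4    0.25  ] meas [0.4802 0.3991 0.2499] ori err deg 0.08 F [-0.9  0.1 -0.8] M [ 0.12 -0.03  0.04] open 0.0878 t 1.3 j [ 58.  14.  -2.  -0. -74. -43.] az -165.0
```

View pics/w1.png

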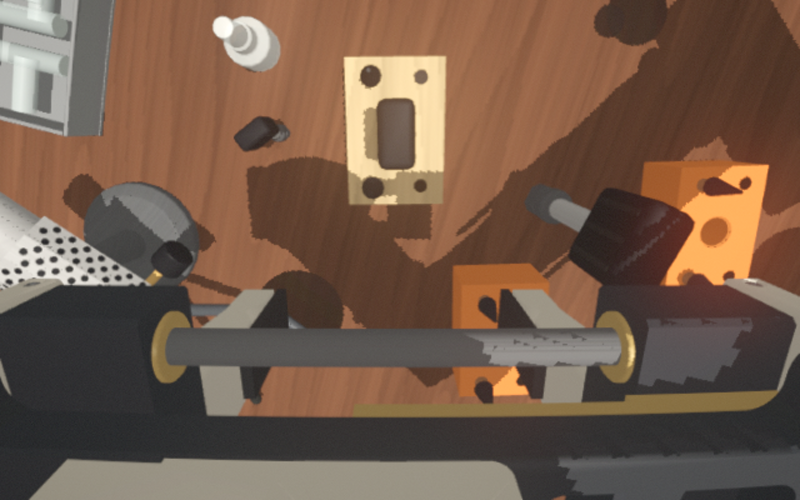

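```bash
python3 - <<'E'
from h import *
import pickle
w=pickle.load(open("w1.pkl","rb"))
C=lambda x,y:(x/1.25,y/1.25)
bl=[atz(w,C(*p),.06) for p in [(345,56),(446,56),(442,204),(349,204)]]
print(np.array(bl).round(4), np.mean(bl,0))
g=[atz(w,C(*p),.170) for p in [(377,98),(414,98),(414,170),(377,170)]]
print(np.array(g).round(4), np.mean(g,0))
# overlay
img=w["color"][:,:,::-1].copy(); img=cv2.resize(img,None,fx=4,fy=4,interpolation=cv2.INTER_CUBIC)
def box(c,yaw,dx,dy,z,col):
    a=np.radians(yaw);X=np.array([np.cos(a),np.sin(a)]);Y=np.array([-X[1],X[0]])
    P=[np.r_[c[0:2]+i*dx/2*X+j*dy/2*Y,z] for i,j in [(1,1),(1,-1),(-1,-1),(-1,1)]]
    cv2.polylines(img,[np.int32(proj(w,P)*4+2)],True,col,1)
m=np.mean(bl,0); gm=np.mean(g,0)
for yaw in (15,): box(m,yaw,.085,.125,.06,(0,0,255)); box(gm,yaw,.024,.044,.17,(0,255,0)); box(gm,yaw,.024,.044,.12,(255,255,0))
cv2.imwrite("pics/ov1.png",img[120:720,1000:1600])
E
```

```text
[[0.5529 0.2823 0.06  ]
 [0.4714 0.2605 0.06  ]
 [0.4388 0.3816 0.06  ]
 [0.5205 0.4034 0.06  ]] [0.49591686 0.33197056 0.06      ]
[[0.513  0.3142 0.17  ]
 [0.4915 0.3084 0.17  ]
 [0.4799 0.3499 0.17  ]
 [0.5023 0.3559 0.17  ]] [0.49667115 0.33208997 0.17      ]
```

View pics/ov1.png

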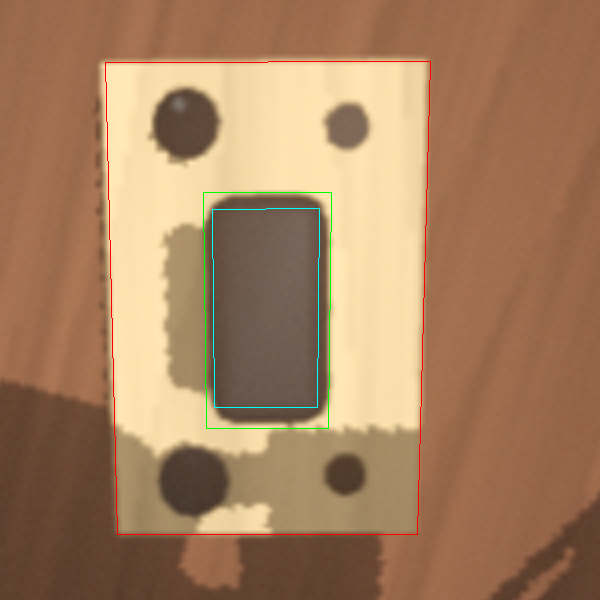

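```bash
python3 - <<'E'
from h import *
plan([.45,.06,.25],-175)
E
```

```text
n 7 final [   0.   116.9 -320.7   10.     0.     0. ] step [  0.    16.69 -45.81   1.43   0.     0.  ]
```

Call:
carry_out(
  series=[
    [[0,9,-24,1,0,0],[0,24,-68,2,0,0],[0,43,-120,4,0,0],[0,62,-172,6,0,0],[0,81,-224,8,0,0],[0,98,-272,9,0,0],[0,111,-306,10,0,0],[0,117,-321,10,0,0],[0,117,-321,10,0,0]],
  ],
)

```text
clock: 2.48
tool_pos: [0.4499, 0.0597, 0.2502]
orientation: [-53.2, 90.0, 41.9]
force: [0.9, -0.3, -0.1]
opening: 0.0876
```

```bash
python3 - <<'E'
from h import *
import pickle
applied([0,117,-321,10,0,0])
w=snapshot("wrist"); pickle.dump(w,open("w2.pkl","wb")); crop(w,"w2",0,0,640,400,1.25)
E
```

```text
cmd [0.45   0.0596 0.25  ] meas [0.4499 0.0597 0.2502] ori err deg 0.05 F [ 0.9 -0.3 -0.1] M [ 0.12 -0.05 -0.  ] open 0.0876 t 2.475 j [ 33.  -3. -21.  -0. -71. -27.] az -175.0
```

View pics/w2.png

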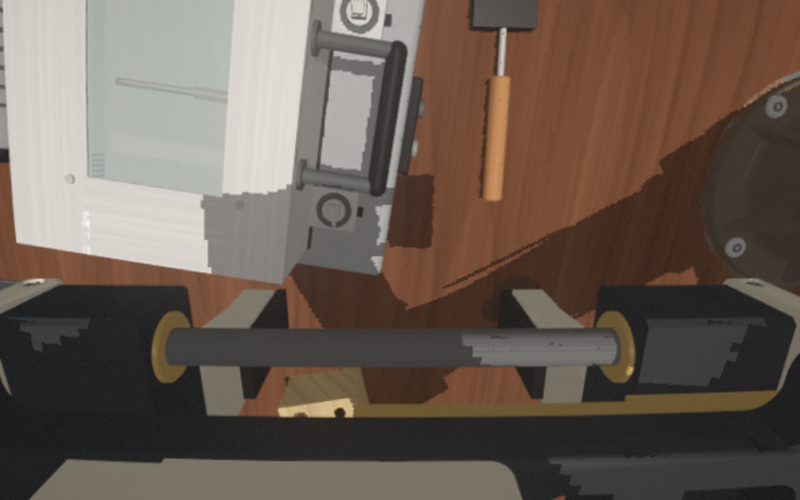

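```bash
python3 - <<'E'
from h import *
import pickle
w=pickle.load(open("w2.pkl","rb"))
crop(w,"w2c",220,0,340,210,4)
E
```

```text
(no output)
```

View pics/w2c.png

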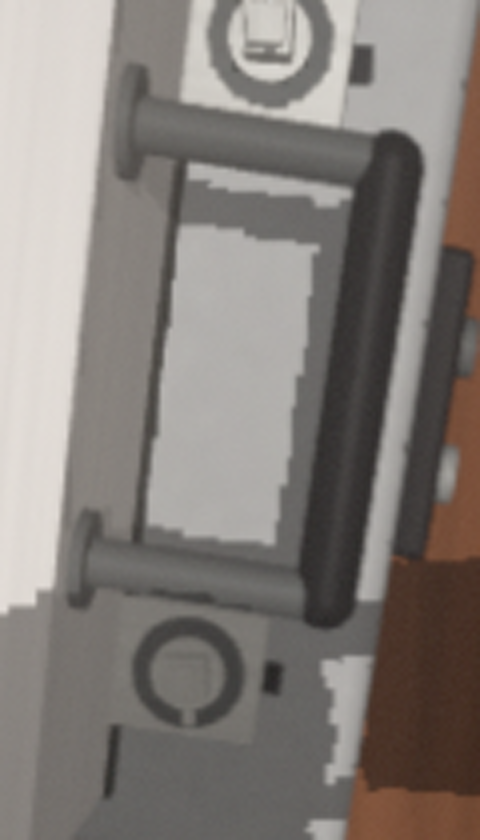

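```bash
cat > fit.py <<'E'
from h import *
import pickle
from scipy.optimize import least_squares
t,s=pickle.load(open("ts0.pkl","rb")); w=pickle.load(open("w2.pkl","rb"))
T=lambda x,y:(190+x/4,90+y/4); S=lambda x,y:(250+x/3.6,90+y/3.6); W=lambda x,y:(220+x/4,y/4)
SL=(-.220,.08,.021);SR=(-.220,-.08,.021);HL=(-.255,.05,.070);HR=(-.255,-.05,.070)
obs=[(w,SL,W(187,675)),(w,SR,W(270,15)),(w,HR,W(394,142)),(w,HL,W(328,614)),
(t,SL,T(434,404)),(t,SR,T(620,420)),(t,HL,T(465,440)),(t,HR,T(576,447)),(s,HL,S(320,327)),(s,HR,S(220,360))]
def world(q,P):
    c,sn=np.cos(q[3]),np.sin(q[3]); P=np.array(P); return np.array([q[0]+c*P[0]-sn*P[1],q[1]+sn*P[0]+c*P[1],q[2]+P[2]])
def res(q): return np.concatenate([proj(v,world(q,P))[0]-uv for v,P,uv in obs])
if __name__=="__main__":
    r=least_squares(res,[.72,-.02,.07,-.06]); print(r.x,np.degrees(r.x[3])); print(res(r.x).reshape(-1,2).round(1))
    for n,P in [("SL",SL),("SR",SR),("H",(-.255,0,.07)),("topfront",(-.2,0,.092))]: print(n,world(r.x,P).round(4))
    np.save("q.npy",r.x)
E
python3 fit.py
```

```text
[ 0.71505682 -0.03518778  0.06699715 -0.06866393] -3.934153279398307
[[-0.5  0.6]
 [-0.5  1.1]
 [ 0.9 -1.2]
 [-0.5 -0. ]
 [-0.6  0.3]
 [-0.7  0.1]
 [-1.4  0.1]
 [ 1.   0.8]
 [ 0.3 -0.1]
 [-2.5  1. ]]
SL [0.5011 0.0597 0.088 ]
SR [ 0.4901 -0.0999  0.088 ]
H [ 0.4607 -0.0177  0.137 ]
topfront [ 0.5155 -0.0215  0.159 ]
```

```bash
python3 - <<'E'
from h import *
import pickle
t,s=pickle.load(open("ts0.pkl","rb")); w1=pickle.load(open("w1.pkl","rb"))
S=lambda x,y:(250+x/3.6,90+y/3.6)
print(atz(s,S(527,245),0)); print(tri([(s,S(547,105)),(w1,(632/1.25,240/1.25))]))
print(tri([(s,S(547,105)),(t,(204,238.5))]))
plan([.4965,.332,.25],-165)
E
```

```text
[0.33992339 0.35556312 0.        ]
(array([0.32957138, 0.35756255, 0.1676891 ]), [array([-0.81624379, -0.75286132]), array([-5.06000195,  0.21052771])])
(array([0.33131049, 0.35701583, 0.1652262 ]), [array([-0.73079912,  0.1521377 ]), array([-0.65954998, -0.40973825])])
n 6 final [  0.  -70.2 267.2 -10.    0.    0. ] step [  0.   -11.71  44.54  -1.66   0.     0.  ]
```

Call:
carry_out(
  series=[
    [[0,-5,20,-1,0,0],[0,-16,62,-2,0,0],[0,-30,114,-4,0,0],[0,-44,166,-6,0,0],[0,-57,217,-8,0,0],[0,-66,252,-10,0,0],[0,-70,267,-10,0,0],[0,-70,267,-10,0,0]],
  ],
  hand=-0.15,
)

```text
clock: 3.52
tool_pos: [0.4957, 0.3335, 0.2489]
orientation: [124.1, 89.9, -130.8]
force: [0.8, -0.8, 0.6]
opening: 0.0504
```

```bash
python3 - <<'E'
from h import *
applied([0,-70,267,-10,0,0])
plan([.4965,.332,.126],-165)
w=snapshot("wrist"); crop(w,"w3",0,0,640,400,1.25)
E
```

```text
cmd [0.4963 0.3317 0.25  ] meas [0.4957 0.3335 0.2489] ori err deg 0.14 F [ 0.8 -0.8  0.6] M [-0.05 -0.06 -0.08] open 0.0504 t 3.525 j [ 53.  12.  -5.  -0. -73. -38.] az -165.0
n 3 final [124.   -0.3   0.2   0.    0.    0. ] step [ 4.133e+01 -1.000e-01  6.000e-02  1.000e-02  0.000e+00  0.000e+00]
```

View pics/w3.png

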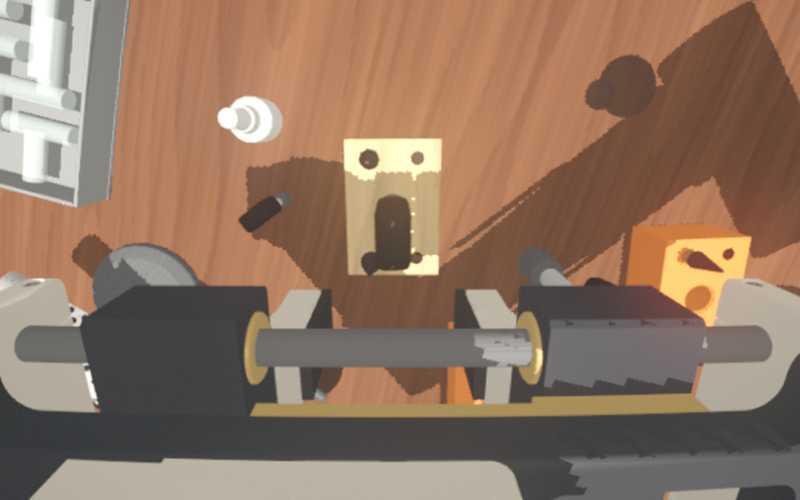

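Call:
carry_out(
  series=[
    [[20,0,0,0,0,0],[60,0,0,0,0,0],[98,0,0,0,0,0],[118,0,0,0,0,0],[124,0,0,0,0,0],[124,0,0,0,0,0]],
  ],
)

```text
clock: 4.32
tool_pos: [0.4964, 0.3314, 0.1266]
orientation: [-74.5, 90.0, 30.5]
force: [-0.3, 0.0, -0.2]
opening: 0.0503
```

Call:
carry_out(
  series=[
    [[0,0,0,0,0,0],[0,0,0,0,0,0],[0,0,0,0,0,0],[0,0,0,0,0,0]],
  ],
  hand=1,
)

```text
clock: 4.82
tool_pos: [0.4964, 0.3318, 0.1264]
orientation: [-64.7, 90.0, 40.3]
force: [-0.6, -0.2, 3.0]
opening: 0.0237
```

```bash
python3 - <<'E'
from h import *
applied([124,0,0,0,0,0])
w=snapshot("wrist"); crop(w,"w4",0,0,640,400,1.25)
E
```

```text
cmd [0.4963 0.3317 0.126 ] meas [0.4964 0.3318 0.1264] ori err deg 0.04 F [-0.6 -0.2  3. ] M [ 0.01  0.26 -0.02] open 0.0237 t 4.825 j [ 53.  17. -15.   0. -58. -37.] az -165.0
```

View pics/w4.png

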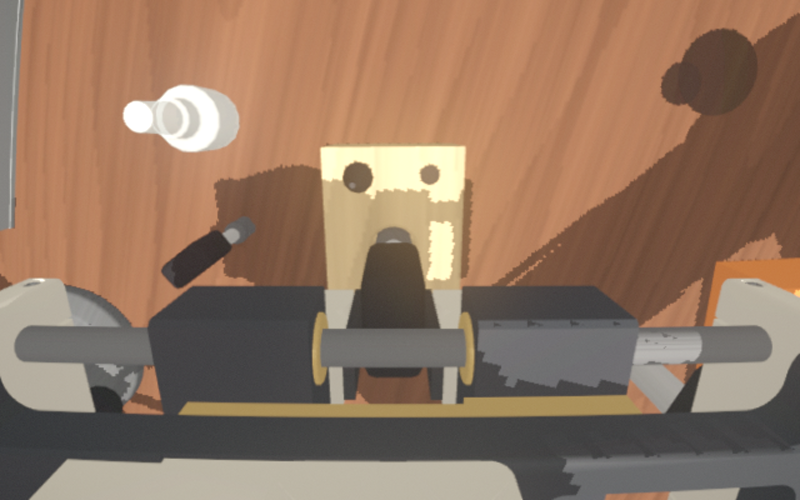

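Call:
carry_out(
  series=[
    [[-6,0,0,0,0,0],[-22,0,0,0,0,0],[-50,0,0,0,0,0],[-78,0,0,0,0,0],[-91,0,0,0,0,0],[-94,0,0,0,0,0]],
  ],
)

```text
clock: 5.62
tool_pos: [0.4963, 0.3318, 0.2208]
orientation: [-45.8, 89.9, 59.2]
force: [1.2, -0.1, -2.4]
opening: 0.0237
```

```bash
python3 - <<'E'
from h import *
applied([-94,0,0,0,0,0])
plan([.480,.06,.22],-180,vmax=45)
E
```

```text
cmd [0.4963 0.3317 0.22  ] meas [0.4963 0.3318 0.2208] ori err deg 0.08 F [ 1.2 -0.1 -2.4] M [ 0.09  0.   -0.01] open 0.0237 t 5.625 j [ 53.  13.  -8.  -0. -69. -37.] az -165.0
n 7 final [   0.    86.2 -258.2   15.     0.     0. ] step [  0.    12.31 -36.89   2.15   0.     0.  ]
```

Call:
carry_out(
  series=[
    [[0,6,-20,1,0,0],[0,18,-55,3,0,0],[0,33,-100,6,0,0],[0,50,-150,9,0,0],[0,66,-198,12,0,0],[0,78,-234,14,0,0],[0,84,-252,15,0,0],[0,86,-258,15,0,0],[0,86,-258,15,0,0]],
  ],
)

```text
clock: 6.75
tool_pos: [0.48, 0.0601, 0.2197]
orientation: [105.8, 90.0, -164.2]
force: [0.5, 0.9, -1.5]
opening: 0.0237
```

```bash
python3 - <<'E'
from h import *
import pickle
applied([0,86,-258,15,0,0])
w=snapshot("wrist"); crop(w,"w5",0,0,640,400,1.25);pickle.dump(w,open("w5.pkl","wb"))
s=snapshot("scene"); crop(s,"s5",230,60,450,260,3);pickle.dump(s,open("s5.pkl","wb"))
E
```

```text
cmd [0.4801 0.0603 0.22  ] meas [0.48   0.0601 0.2197] ori err deg 0.03 F [ 0.5  0.9 -1.5] M [ 0.13 -0.1  -0.01] open 0.0237 t 6.75 j [ 30.   2. -21.  -0. -67. -30.] az -180.0
```

View pics/w5.png

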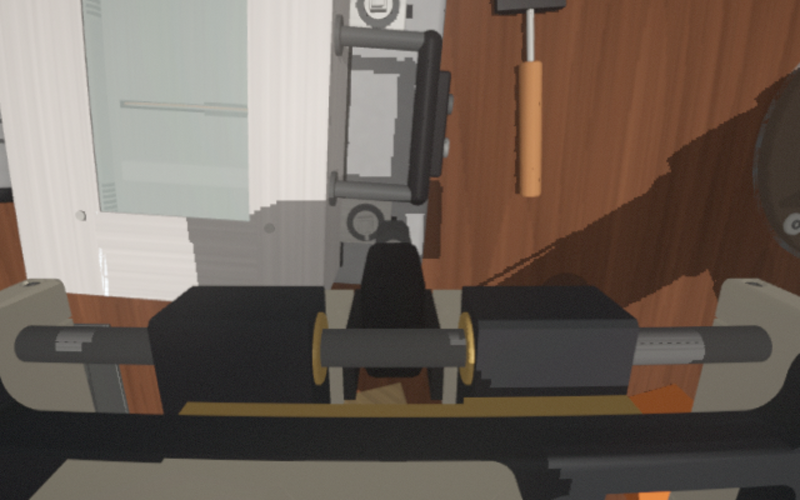

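View pics/s5.png

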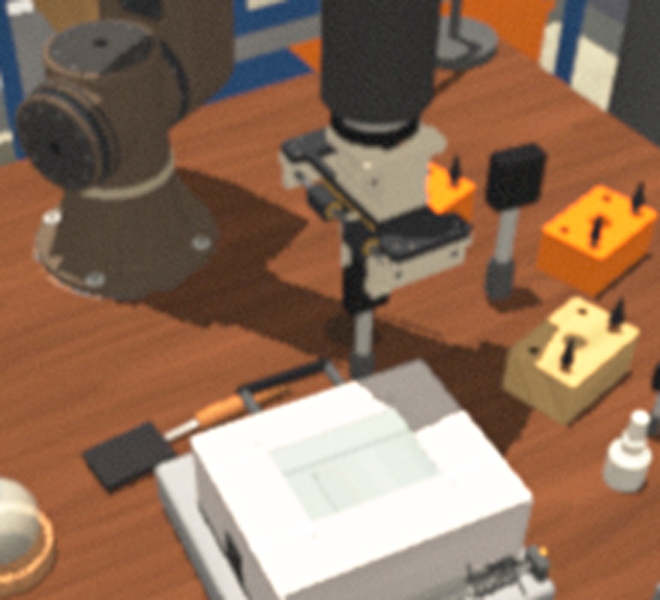

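```bash
cat > ov.py <<'E'
from h import *
from fit import world,SL,SR
q=np.load("q.npy")
def sq(c,yaw,a,z): 
    r=R.from_euler('z',yaw,degrees=True).as_matrix()
    return [np.r_[c[:2],z]+r@np.array([i*a/2,j*a/2,0]) for i,j in [(1,1),(1,-1),(-1,-1),(-1,1)]]
def circ(c,rad,z): return [np.r_[c[0]+rad*np.cos(a),c[1]+rad*np.sin(a),z] for a in np.linspace(0,6.283,40)]
def overlay(w,name,box,k,tool):
    img=cv2.resize(w["color"][:,:,::-1],None,fx=k,fy=k,interpolation=cv2.INTER_CUBIC)
    def pl(P,c): cv2.polylines(img,[np.int32(proj(w,P)*k+k/2)],True,c,1)
    for S in (SL,SR):
        c=world(q,S); pl(circ(c,.001,c[2]),(0,0,255)); pl(sq(c,np.degrees(q[3]),.009,c[2]),(0,0,255)); pl(sq(c,np.degrees(q[3]),.012,c[2]-.003),(0,255,0))
    if tool is not None:
        m=np.array(tool)-[0,0,.101]; pl(circ(m,.013,m[2]),(255,255,0)); pl(circ(m,.013,m[2]+.02),(255,0,255))
    x0,y0,x1,y1=[int(v*k) for v in box]; cv2.imwrite("pics/"+name+".png",img[y0:y1,x0:x1])
E
python3 - <<'E'
from ov import *
import pickle
w=pickle.load(open("w5.pkl","rb")); overlay(w,"ov5",(240,0,380,240),2.5,None)
overlay(w,"ov5b",(250,130,370,230),6,[.480,.0601,.2197])
E
```

```text
(no output)
```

View pics/ov5.png

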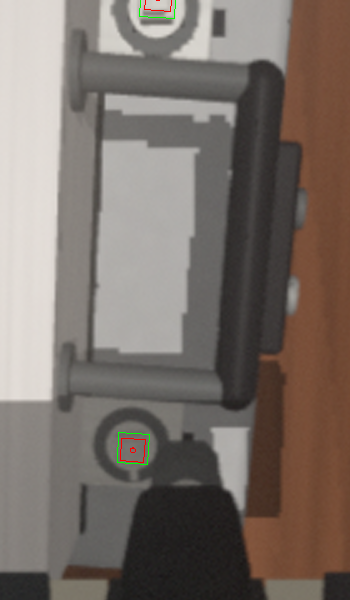

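View pics/ov5b.png

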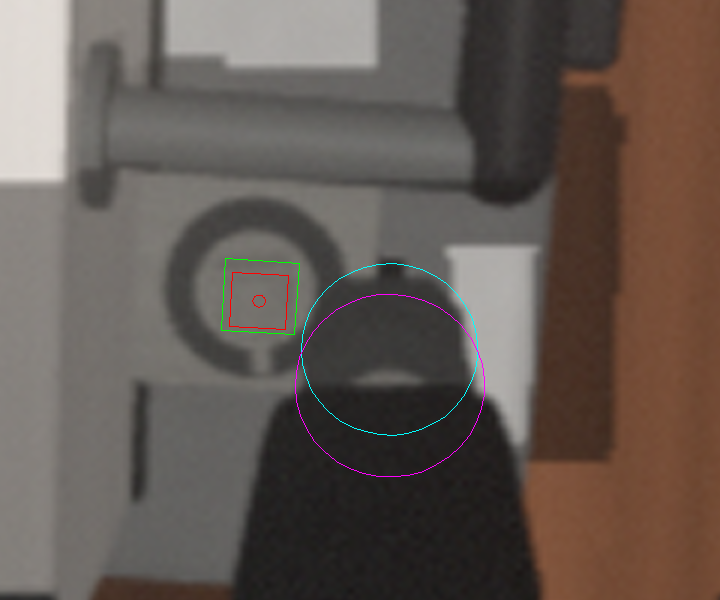

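```bash
python3 - <<'E'
from h import *
import pickle
w=pickle.load(open("w5.pkl","rb"))
c=w["color"][140:210,255:345,::-1]
g=cv2.cvtColor(c,cv2.COLOR_BGR2GRAY); g=cv2.createCLAHE(4,(2,2)).apply(cv2.resize(g,None,fx=8,fy=8,interpolation=cv2.INTER_CUBIC))
g=cv2.normalize(g,None,0,255,cv2.NORM_MINMAX); 
for i in range(0,90,10): cv2.putText(g,str(255+i),(i*8,10),0,.4,255)
for i in range(10,70,10): cv2.putText(g,str(140+i),(0,i*8),0,.4,255)
cv2.imwrite("pics/e5.png",g)
E
```

```text
(no output)
```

View pics/e5.png

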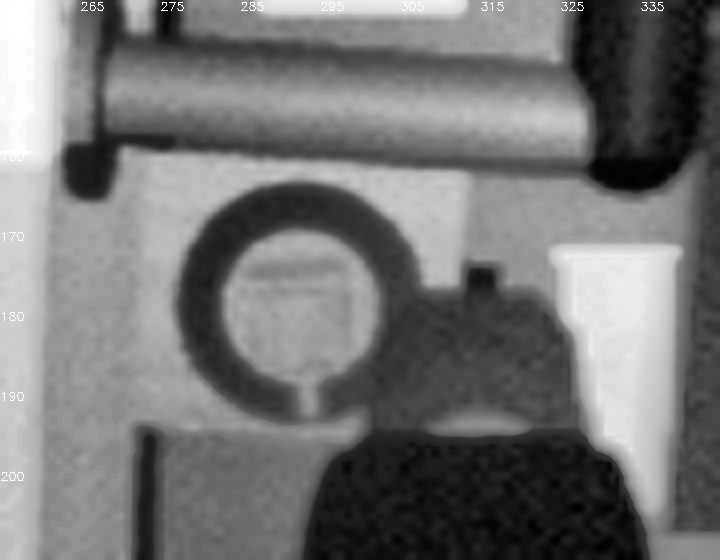

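```bash
python3 - <<'E'
from h import *
plan([.5008,.0597,.195],-176,vmax=45)
E
```

```text
n 1 final [ 25.  -20.7  -0.6  -4.    0.    0. ] step [ 25.   -20.67  -0.58  -3.97   0.     0.  ]
```

Call:
carry_out(
  series=[
    [[0,-6,0,-1,0,0],[0,-14,0,-3,0,0],[3,-20,-0.6,-4,0,0],[12,-20.7,-0.6,-4,0,0],[21,-20.7,-0.6,-4,0,0],[25,-20.7,-0.6,-4,0,0],[25,-20.7,-0.6,-4,0,0]],
  ],
)

```text
clock: 7.72
tool_pos: [0.5005, 0.0594, 0.1946]
orientation: [115.0, 90.0, -150.9]
force: [-0.4, 0.9, -2.5]
opening: 0.0234
```

```bash
python3 - <<'E'
from h import *
import pickle
applied([25,-20.7,-.6,-4,0,0])
w=snapshot("wrist"); pickle.dump(w,open("w6.pkl","wb"))
c=w["color"][120:220,240:390,::-1]
c=cv2.convertScaleAbs(cv2.resize(c,None,fx=5,fy=5,interpolation=cv2.INTER_CUBIC),alpha=1.6)
cv2.imwrite("pics/e6.png",c)
s=snapshot("scene"); crop(s,"s6",300,130,420,230,6)
E
```

```text
cmd [0.5008 0.0597 0.195 ] meas [0.5005 0.0594 0.1946] ori err deg 0.04 F [-0.4  0.9 -2.5] M [ 0.08 -0.04 -0.03] open 0.0234 t 7.725 j [ 29.   5. -21.  -0. -64. -25.] az -176.0
```

View pics/e6.png

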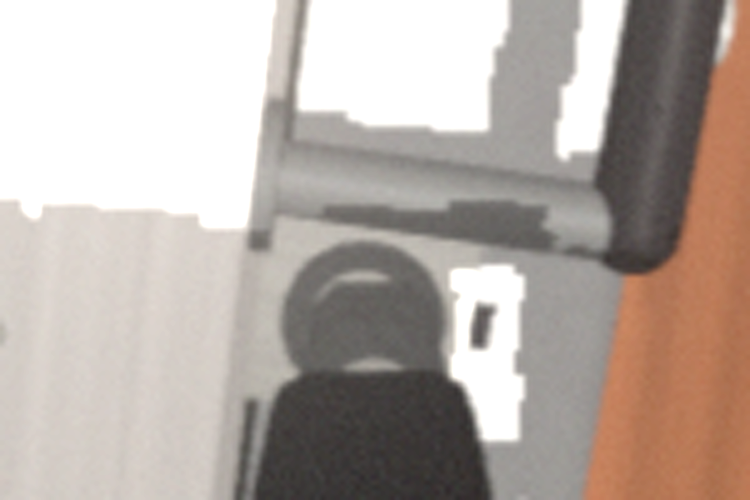

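View pics/s6.png

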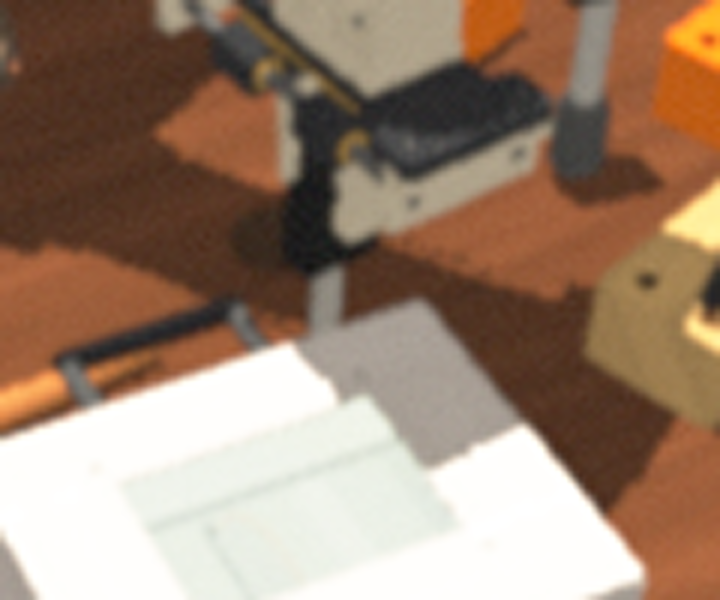

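```bash
python3 - <<'E'
from ov import *
import ov,pickle
w=pickle.load(open("w6.pkl","rb"))
w["color"]=cv2.convertScaleAbs(w["color"],alpha=1.6)
overlay(w,"ov6",(275,150,355,220),9,[.5005,.0594,.1946])
c=world(q,SL); print(proj(w,c), proj(w,c-[0,0,.015]))
E
```

```text
[[313.6913025  186.71577688]] [[313.69415962 182.81405797]]
```

View pics/ov6.png

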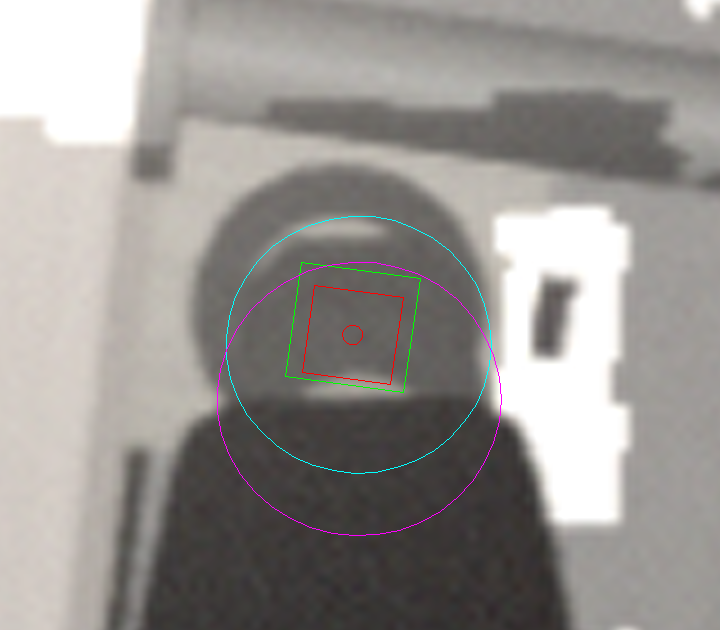

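```bash
python3 - <<'E'
from ov import *
import pickle
for n,tcp,az in [("w5",[.480,.0601,.2197],-180),("w6",[.5005,.0594,.1946],-176)]:
    w=pickle.load(open(n+".pkl","rb")); k=4
    img=cv2.convertScaleAbs(cv2.resize(w["color"][:,:,::-1],None,fx=k,fy=k,interpolation=cv2.INTER_CUBIC),alpha=2.0)
    r=R.from_euler('z',az,degrees=True).as_matrix()
    for dz,col in ((-.006,(0,255,0)),(.044,(0,0,255))):
        P=[np.array(tcp)+[0,0,dz]+r@np.array([i*.012,j*.022,0]) for i,j in [(1,1),(1,-1),(-1,-1),(-1,1)]]
        cv2.polylines(img,[np.int32(proj(w,P)*k+k/2)],True,col,1)
    cv2.imwrite(f"pics/g{n}.png",img[140*k:310*k,230*k:400*k][:600])
    c=atz(w,(292.5,177.7) if n=="w5" else (275+340/9-.5,150+310/9-.5),.073); print(c)
E
```

```text
[0.50219529 0.06112001 0.073     ]
[0.50231969 0.0609034  0.073     ]
```

View pics/gw5.png

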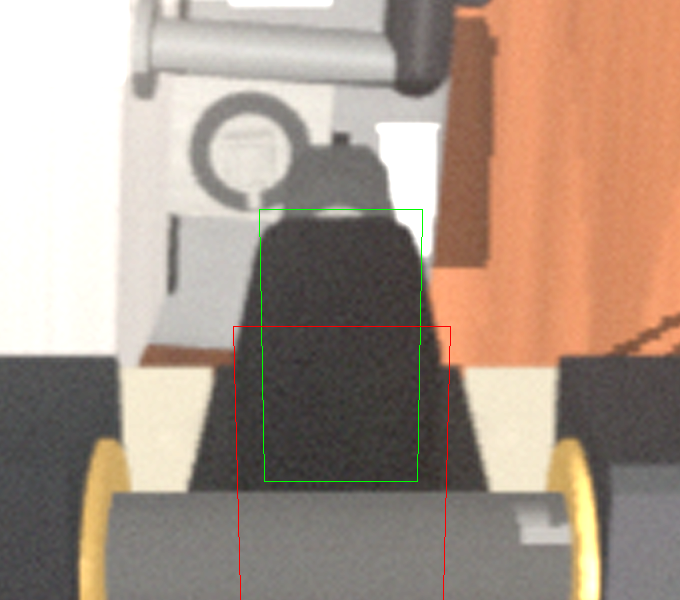

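Call:
carry_out(
  series=[
    [[0,-1.7,0.7,0,0,0],[3,-1.7,0.7,0,0,0],[6,-1.7,0.7,0,0,0],[8,-1.7,0.7,0,0,0],[10,-1.7,0.7,0,0,0],[10,-1.7,0.7,0,0,0]],
  ],
)

```text
clock: 8.57
tool_pos: [0.5023, 0.0603, 0.1848]
orientation: [113.3, 90.0, -152.7]
force: [0.2, 0.1, -1.8]
opening: 0.0239
```

```bash
python3 - <<'E'
from h import *
applied([10,-1.7,.7,0,0,0])
w=snapshot("wrist"); 
c=w["color"][120:220,240:390,::-1]
c=cv2.convertScaleAbs(cv2.resize(c,None,fx=5,fy=5,interpolation=cv2.INTER_CUBIC),alpha=1.6)
cv2.imwrite("pics/e7.png",c)
E
```

```text
cmd [0.5025 0.0605 0.185 ] meas [0.5023 0.0603 0.1848] ori err deg 0.02 F [ 0.2  0.1 -1.8] M [ 0.05 -0.04  0.04] open 0.0239 t 8.575 j [ 29.   5. -22.  -0. -63. -25.] az -176.0
```

View pics/e7.png

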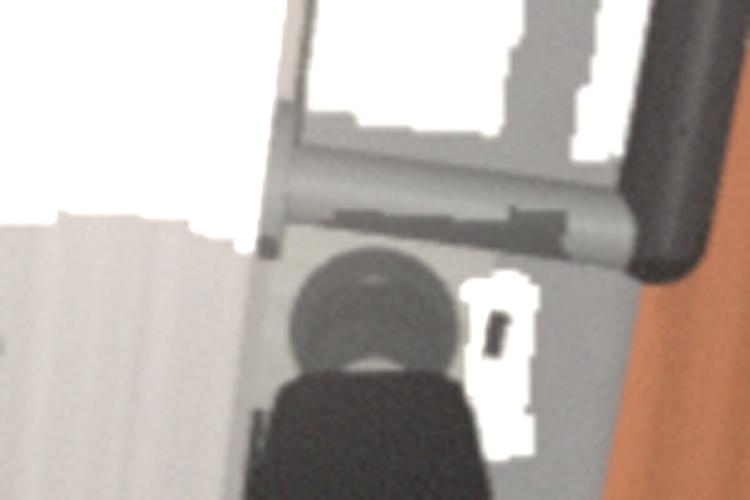

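Call:
carry_out(
  series=[
    [[2,0,0,0,0,0],[4,0,0,0,0,0],[6,0,0,0,0,0],[6,0,0,0,0,0]],
  ],
)

```text
clock: 9.12
tool_pos: [0.5023, 0.0603, 0.1787]
orientation: [111.7, 90.0, -154.3]
force: [-0.3, 0.4, -2.0]
opening: 0.0238
```

```bash
python3 - <<'E'
from h import *
applied([6,0,0,0,0,0])
E
```

```text
cmd [0.5025 0.0605 0.179 ] meas [0.5023 0.0603 0.1787] ori err deg 0.03 F [-0.3  0.4 -2. ] M [ 0.04 -0.02 -0.  ] open 0.0238 t 9.125 j [ 29.   6. -22.  -0. -62. -25.] az -176.0
```

Call:
carry_out(
  series=[
    [[1,0,0,0,0,0],[2,0,0,0,0,0],[3,0,0,0,0,0],[3,0,0,0,0,0]],
  ],
)

```text
clock: 9.62
tool_pos: [0.5026, 0.0604, 0.1765]
orientation: [-90.2, 90.0, 3.9]
force: [-2.5, 0.0, 3.9]
opening: 0.0234
```

```bash
python3 - <<'E'
from h import *
applied([3,0,0,0,0,0])
E
```

```text
cmd [0.5025 0.0605 0.176 ] meas [0.5026 0.0604 0.1765] ori err deg 0.04 F [-2.5  0.   3.9] M [0.11 0.58 0.03] open 0.0234 t 9.625 j [ 29.   6. -22.   0. -62. -25.] az -176.0
```

Call:
carry_out(
  series=[
    [[-2,0,0,0,0,0],[-2,0,0,-4,0,0],[-2,0,0,-12,0,0],[-2,0,0,-21,0,0],[-2,0,0,-30,0,0],[-2,0,0,-39,0,0],[-2,0,0,-47,0,0],[-2,0,0,-50,0,0]],
  ],
)

```text
clock: 10.62
tool_pos: [0.5021, 0.0603, 0.1776]
orientation: [43.7, 90.0, -172.1]
force: [-0.4, -0.0, -1.5]
opening: 0.0238
```

```bash
python3 - <<'E'
from h import *
applied([-2,0,0,-50,0,0])
E
```

```text
cmd [0.5025 0.0605 0.178 ] meas [0.5021 0.0603 0.1776] ori err deg 0.16 F [-0.4 -0.  -1.5] M [-0.09  0.09 -0.07] open 0.0238 t 10.625 j [ 29.   6. -22.  -0. -62.  25.] az -126.0
```

Call:
carry_out(
  series=[
    [[0,0,0,-6,0,0],[0,0,0,-14,0,0],[0,0,0,-22,0,0],[0,0,0,-30,0,0],[0,0,0,-37,0,0],[0,0,0,-42,0,0],[0,0,0,-44,0,0]],
  ],
)

```text
clock: 11.5
tool_pos: [0.5021, 0.0602, 0.1776]
orientation: [9.7, 90.0, -162.3]
force: [-0.4, -0.3, -1.4]
opening: 0.0241
```

```bash
python3 - <<'E'
from h import *
applied([0,0,0,-44,0,0])
E
```

```text
cmd [0.5025 0.0605 0.178 ] meas [0.5021 0.0602 0.1776] ori err deg 0.06 F [-0.4 -0.3 -1.4] M [-0.36  0.1  -0.  ] open 0.0241 t 11.5 j [ 29.   6. -22.  -0. -62.  69.] az -82.0
```

Call:
carry_out(
  series=[
    [[0,0,0,-2,0,0],[0,0,0,-4,0,0],[0,0,0,-4,0,0]],
  ],
)

```text
clock: 11.88
tool_pos: [0.5022, 0.0603, 0.1778]
orientation: [7.8, 90.0, -160.1]
force: [-0.2, -1.6, -3.8]
opening: 0.0236
```

```bash
python3 - <<'E'
from h import *
applied([0,0,0,-4,0,0])
w=snapshot("wrist"); crop(w,"w8",0,0,640,400,1.25)
E
```

```text
cmd [0.5025 0.0605 0.178 ] meas [0.5022 0.0603 0.1778] ori err deg 0.03 F [-0.2 -1.6 -3.8] M [-0.51  0.04 -0.06] open 0.0236 t 11.875 j [ 29.   6. -22.  -0. -62.  73.] az -78.0
```

View pics/w8.png

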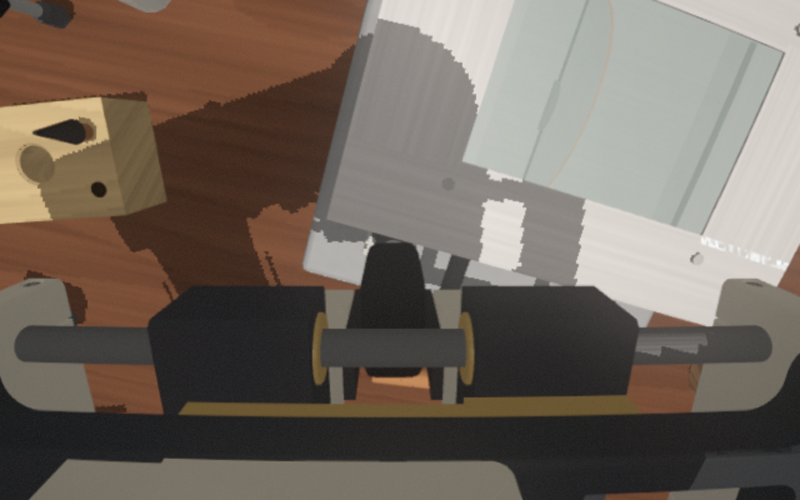

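Call:
carry_out(
  series=[
    [[0,0,0,-2,0,0],[0,0,0,-4,0,0],[0,0,0,-4,0,0]],
  ],
)

```text
clock: 12.3
tool_pos: [0.5023, 0.0603, 0.1779]
orientation: [1.7, 90.0, -162.2]
force: [-0.1, -1.4, -3.2]
opening: 0.0237
```

```bash
python3 - <<'E'
from h import *
applied([0,0,0,-4,0,0])
E
```

```text
cmd [0.5025 0.0605 0.178 ] meas [0.5023 0.0603 0.1779] ori err deg 0.04 F [-0.1 -1.4 -3.2] M [-0.59  0.15 -0.08] open 0.0237 t 12.3 j [ 29.   6. -22.  -0. -62.  77.] az -74.0
```

Call:
carry_out(
  series=[
    [[0,0,0,-2,0,0],[0,0,0,-5,0,0],[0,0,0,-5,0,0]],
  ],
)

```text
clock: 12.68
tool_pos: [0.5023, 0.0603, 0.1779]
orientation: [5.6, 90.0, -153.3]
force: [-0.0, -1.0, -3.2]
opening: 0.0236
```

```bash
python3 - <<'E'
from h import *
applied([0,0,0,-5,0,0])
E
```

```text
cmd [0.5025 0.0605 0.178 ] meas [0.5023 0.0603 0.1779] ori err deg 0.02 F [-0.  -1.  -3.2] M [-0.67  0.19 -0.2 ] open 0.0236 t 12.675 j [ 29.   6. -22.  -0. -62.  82.] az -69.0
```

Call:
carry_out(
  series=[
    [[0,0,0,-2,0,0],[0,0,0,-4,0,0],[0,0,0,-4,0,0]],
  ],
)

```text
clock: 13.05
tool_pos: [0.5023, 0.0604, 0.1779]
orientation: [-9.2, 90.0, -164.2]
force: [-0.9, -2.4, -4.0]
opening: 0.024
```

```bash
python3 - <<'E'
from h import *
applied([0,0,0,-4,0,0])
E
```

```text
cmd [0.5025 0.0605 0.178 ] meas [0.5023 0.0604 0.1779] ori err deg 0.04 F [-0.9 -2.4 -4. ] M [-0.77  0.29 -0.12] open 0.024 t 13.05 j [ 29.   6. -22.  -0. -62.  86.] az -65.0
```

Call:
carry_out(
  series=[
    [[-4,0,0,6,0,0],[-14,0,0,6,0,0],[-24,0,0,12,0,0],[-30,0,0,22,0,0],[-30,0,0,32,0,0],[-30,0,0,42,0,0],[-30,0,0,52,0,0],[-30,0,0,62,0,0],[-30,0,0,71,0,0],[-30,0,0,71,0,0]],
  ],
)

```text
clock: 14.3
tool_pos: [0.5033, 0.0608, 0.2092]
orientation: [-113.4, 89.9, 20.9]
force: [0.3, 0.3, -2.2]
opening: 0.024
```

```bash
python3 - <<'E'
from h import *
applied([-30,0,0,71,0,0])
plan([.478,.058,.208],-176)
E
```

```text
cmd [0.5025 0.0605 0.208 ] meas [0.5033 0.0608 0.2092] ori err deg 0.24 F [ 0.3  0.3 -2.2] M [ 0.03  0.   -0.01] open 0.024 t 14.3 j [ 29.   4. -20.   0. -66.  15.] az -136.0
n 5 final [ 0.  19.3 15.2 40.   0.   0. ] step [0.   3.87 3.04 8.01 0.   0.  ]
```

Call:
carry_out(
  series=[
    [[0,4,3,9,0,0],[0,8,6,18,0,0],[0,13,10,27,0,0],[0,17,14,36,0,0],[0,19,15,40,0,0],[0,19,15,40,0,0]],
  ],
)

```text
clock: 15.05
tool_pos: [0.4787, 0.0582, 0.2087]
orientation: [-70.4, 89.9, 23.9]
force: [0.4, 0.2, -2.0]
opening: 0.0237
```

```bash
python3 - <<'E'
from h import *
import pickle
applied([0,19,15,40,0,0])
w=snapshot("wrist"); pickle.dump(w,open("w9.pkl","wb"))
c=w["color"][130:220,245:365,::-1]
c=cv2.resize(c,None,fx=6,fy=6,interpolation=cv2.INTER_CUBIC)
lab=cv2.cvtColor(c,cv2.COLOR_BGR2LAB); lab[:,:,0]=cv2.createCLAHE(5,(4,4)).apply(lab[:,:,0])
cv2.imwrite("pics/e9.png",cv2.cvtColor(lab,cv2.COLOR_LAB2BGR))
E
```

```text
cmd [0.4784 0.0581 0.208 ] meas [0.4787 0.0582 0.2087] ori err deg 0.3 F [ 0.4  0.2 -2. ] M [ 0.08 -0.07 -0.  ] open 0.0237 t 15.05 j [ 30.   2. -22.   0. -66. -26.] az -176.0
```

View pics/e9.png

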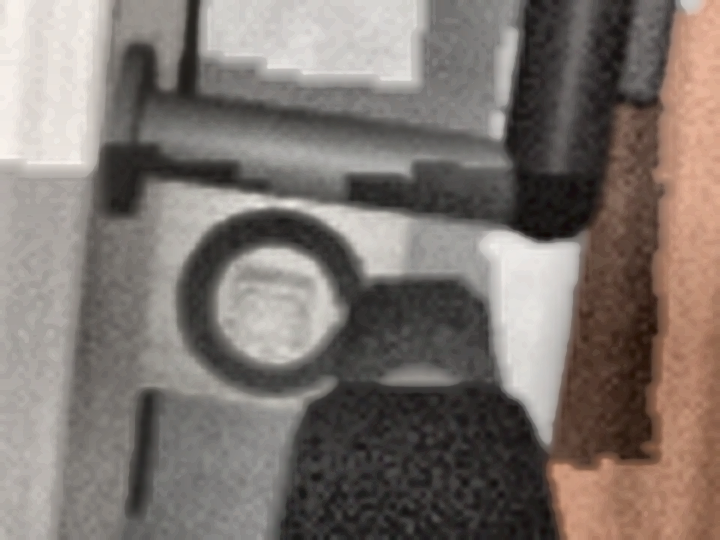

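```bash
python3 - <<'E'
from h import *
plan([.470,-.102,.262],-176)
plan([.470,-.102,.208],-176)
E
```

```text
n 4 final [ -54.    19.6 -159.1    0.     0.     0. ] step [-1.350e+01  4.900e+00 -3.977e+01  1.000e-02  0.000e+00  0.000e+00]
n 4 final [   0.    19.6 -159.1    0.     0.     0. ] step [ 0.000e+00  4.900e+00 -3.977e+01  1.000e-02  0.000e+00  0.000e+00]
```

Call:
carry_out(
  series=[
    [[-20,0,0,0,0,0],[-48,2,-6,0,0,0],[-54,6,-32,0,0,0],[-54,11,-72,0,0,0],[-54,16,-114,0,0,0],[-48,19,-145,0,0,0],[-24,19.6,-158,0,0,0],[-4,19.6,-159,0,0,0],[0,19.6,-159,0,0,0],[0,19.6,-159,0,0,0]],
  ],
)

```text
clock: 16.35
tool_pos: [0.4704, -0.102, 0.2085]
orientation: [-129.8, 90.0, -35.7]
force: [0.6, -0.3, -1.1]
opening: 0.0239
```

```bash
python3 - <<'E'
from h import *
import pickle
applied([0,19.6,-159,0,0,0])
w=snapshot("wrist"); pickle.dump(w,open("w10.pkl","wb"))
c=w["color"][130:220,245:365,::-1]
c=cv2.resize(c,None,fx=6,fy=6,interpolation=cv2.INTER_CUBIC)
lab=cv2.cvtColor(c,cv2.COLOR_BGR2LAB); lab[:,:,0]=cv2.createCLAHE(5,(4,4)).apply(lab[:,:,0])
cv2.imwrite("pics/e10.png",cv2.cvtColor(lab,cv2.COLOR_LAB2BGR))
E
```

```text
cmd [ 0.47   -0.1019  0.208 ] meas [ 0.4704 -0.102   0.2085] ori err deg 0.12 F [ 0.6 -0.3 -1.1] M [ 0.07 -0.09 -0.  ] open 0.0239 t 16.35 j [ 11.   2. -22.   0. -66.  -7.] az -176.0
```

View pics/e10.png

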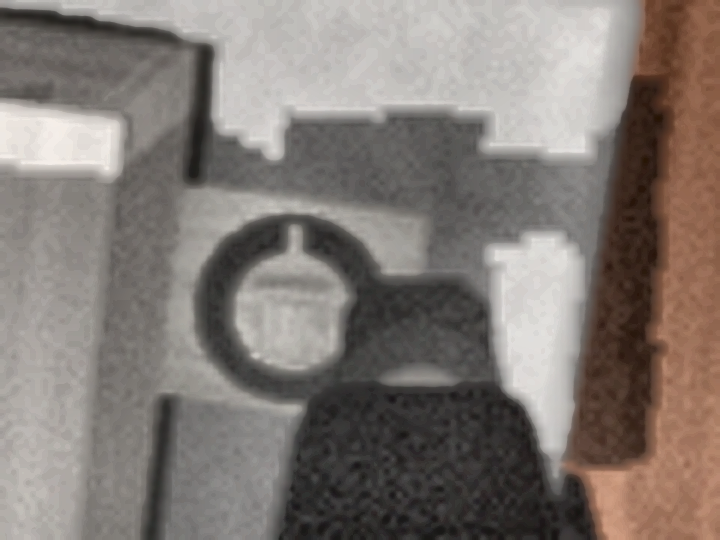

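```bash
python3 - <<'E'
from h import *
import pickle
for n,c in (("w9",(271.5,300.5)),("w10",(290,307))):
    w=pickle.load(open(n+".pkl","rb")); print(n,atz(w,(245+c[0]/6-.4,130+c[1]/6-.4),.075))
plan([.4918,-.0990,.195],-176)
E
```

```text
w9 [0.50285832 0.06013802 0.075     ]
w10 [ 0.4913021  -0.09941158  0.075     ]
n 1 final [ 13.  -21.9   1.4   0.    0.    0. ] step [ 13.   -21.94   1.37   0.03   0.     0.  ]
```

Call:
carry_out(
  series=[
    [[0,-7,0,0,0,0],[0,-16,1,0,0,0],[2,-21,1.2,0,0,0],[8,-21.3,1.2,0,0,0],[14,-21.3,1.2,0,0,0],[18,-21.3,1.2,0,0,0],[21,-21.3,1.2,0,0,0],[23,-21.3,1.2,0,0,0],[23,-21.3,1.2,0,0,0]],
  ],
)

```text
clock: 17.52
tool_pos: [0.4911, -0.0994, 0.1849]
orientation: [103.4, 90.0, -162.6]
force: [-0.3, -0.3, -1.9]
opening: 0.0238
```

```bash
python3 - <<'E'
from h import *
applied([23,-21.3,1.2,0,0,0])
w=snapshot("wrist"); 
c=w["color"][120:220,240:390,::-1]
c=cv2.convertScaleAbs(cv2.resize(c,None,fx=5,fy=5,interpolation=cv2.INTER_CUBIC),alpha=1.6)
cv2.imwrite("pics/e11.png",c)
E
```

```text
cmd [ 0.4912 -0.0992  0.185 ] meas [ 0.4911 -0.0994  0.1849] ori err deg 0.0 F [-0.3 -0.3 -1.9] M [-0.01 -0.07  0.06] open 0.0238 t 17.525 j [ 11.   5. -22.   0. -63.  -7.] az -176.0
```

View pics/e11.png

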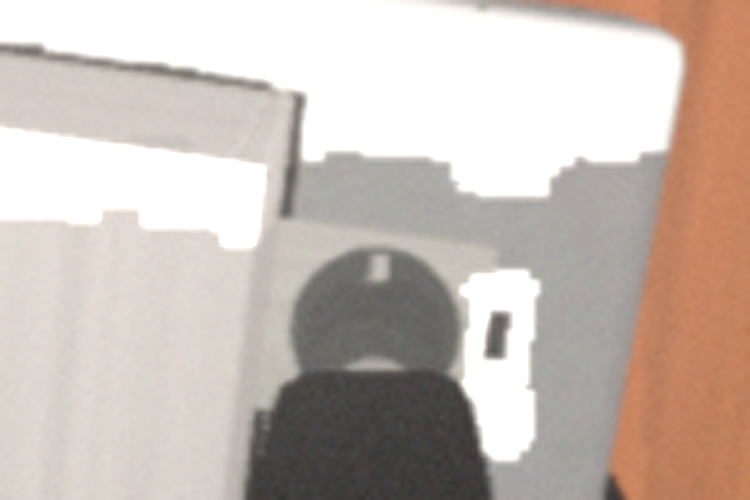

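Call:
carry_out(
  series=[
    [[2,0,0,0,0,0],[4,0,0,0,0,0],[6,0,0,0,0,0],[7,0,0,0,0,0],[7,0,0,0,0,0]],
  ],
)

```text
clock: 18.2
tool_pos: [0.4911, -0.0993, 0.1779]
orientation: [94.7, 90.0, -171.3]
force: [0.2, 0.3, -2.4]
opening: 0.0241
```

```bash
python3 - <<'E'
from h import *
applied([7,0,0,0,0,0])
E
```

```text
cmd [ 0.4912 -0.0992  0.178 ] meas [ 0.4911 -0.0993  0.1779] ori err deg 0.01 F [ 0.2  0.3 -2.4] M [-0.02 -0.07  0.02] open 0.0241 t 18.2 j [ 11.   5. -23.  -0. -62.  -7.] az -176.0
```

Engaged without contact; now turn, in two calls, as on the left.

Call:
carry_out(
  series=[
    [[0,0,0,-4,0,0],[0,0,0,-12,0,0],[0,0,0,-21,0,0],[0,0,0,-30,0,0],[0,0,0,-39,0,0],[0,0,0,-48,0,0],[0,0,0,-57,0,0],[0,0,0,-66,0,0],[0,0,0,-75,0,0],[0,0,0,-80,0,0]],
  ],
)

```text
clock: 19.45
tool_pos: [0.4908, -0.0994, 0.178]
orientation: [6.5, 90.0, -179.3]
force: [-0.1, 0.0, -2.8]
opening: 0.0236
```

Call:
carry_out(
  series=[
    [[0,0,0,-6,0,0],[0,0,0,-13,0,0],[0,0,0,-18,0,0],[0,0,0,-20,0,0],[0,0,0,-20,0,0]],
  ],
)

```text
clock: 20.08
tool_pos: [0.4909, -0.0994, 0.1779]
orientation: [-5.6, 90.0, -171.7]
force: [-1.3, -0.4, -1.1]
opening: 0.0238
```

```bash
python3 - <<'E'
from h import *
applied([0,0,0,-80,0,0])
applied([0,0,0,-20,0,0])
E
```

```text
cmd [ 0.4912 -0.0992  0.178 ] meas [ 0.4909 -0.0994  0.1779] ori err deg 19.94 F [-1.3 -0.4 -1.1] M [-0.11  0.55 -0.08] open 0.0238 t 20.075 j [ 11.   5. -23.  -0. -62.  93.] az -96.0
cmd [ 0.4912 -0.0992  0.178 ] meas [ 0.4909 -0.0994  0.1779] ori err deg 0.07 F [-1.3 -0.4 -1.1] M [-0.11  0.55 -0.08] open 0.0238 t 20.075 j [ 11.   5. -23.  -0. -62.  93.] az -76.0
```

Call:
carry_out(
  series=[
    [[0,0,0,-3,0,0],[0,0,0,-7,0,0],[0,0,0,-7,0,0]],
  ],
)

```text
clock: 20.45
tool_pos: [0.4909, -0.0994, 0.1779]
orientation: [-15.1, 90.0, -174.2]
force: [-0.9, 0.3, -2.0]
opening: 0.0239
```

```bash
python3 - <<'E'
from h import *
applied([0,0,0,-7,0,0])
E
```

```text
cmd [ 0.4912 -0.0992  0.178 ] meas [ 0.4909 -0.0994  0.1779] ori err deg 0.11 F [-0.9  0.3 -2. ] M [-0.09  0.55 -0.12] open 0.0239 t 20.45 j [ 11.   5. -23.  -0. -62. 100.] az -69.0
```

Call:
carry_out(
  series=[
    [[0,0,0,-2,0,0],[0,0,0,-4,0,0],[0,0,0,-4,0,0]],
  ],
)

```text
clock: 20.82
tool_pos: [0.4909, -0.0994, 0.1779]
orientation: [-15.8, 90.0, -170.8]
force: [-1.2, -0.1, -2.1]
opening: 0.0237
```

```bash
python3 - <<'E'
from h import *
applied([0,0,0,-4,0,0])
E
```

```text
cmd [ 0.4912 -0.0992  0.178 ] meas [ 0.4909 -0.0994  0.1779] ori err deg 0.03 F [-1.2 -0.1 -2.1] M [-0.15  0.76 -0.03] open 0.0237 t 20.825 j [ 11.   5. -23.  -0. -62. 104.] az -65.0
```

Call:
carry_out(
  series=[
    [[-4,0,0,6,0,0],[-14,0,0,6,0,0],[-24,0,0,12,0,0],[-30,0,0,22,0,0],[-30,0,0,32,0,0],[-30,0,0,42,0,0],[-30,0,0,52,0,0],[-30,0,0,62,0,0],[-30,0,0,71,0,0],[-30,0,0,71,0,0]],
  ],
)

```text
clock: 22.08
tool_pos: [0.4917, -0.0992, 0.2088]
orientation: [-130.6, 89.9, 3.6]
force: [-0.2, -0.3, -2.3]
opening: 0.0239
```

Call:
carry_out(
  series=[
    [[0,4,3,9,0,0],[0,8,6,18,0,0],[0,13,10,27,0,0],[0,17,14,36,0,0],[0,19,15,40,0,0],[0,19,15,40,0,0]],
  ],
)

```text
clock: 22.82
tool_pos: [0.4673, -0.1017, 0.2085]
orientation: [-89.0, 89.9, 5.3]
force: [-0.2, 0.2, -1.7]
opening: 0.0237
```

```bash
python3 - <<'E'
from h import *
import pickle
applied([-30,0,0,71,0,0])
applied([0,19,15,40,0,0])
w=snapshot("wrist"); pickle.dump(w,open("w12.pkl","wb"))
c=w["color"][130:220,245:365,::-1]
c=cv2.resize(c,None,fx=6,fy=6,interpolation=cv2.INTER_CUBIC)
lab=cv2.cvtColor(c,cv2.COLOR_BGR2LAB); lab[:,:,0]=cv2.createCLAHE(5,(4,4)).apply(lab[:,:,0])
cv2.imwrite("pics/e12.png",cv2.cvtColor(lab,cv2.COLOR_LAB2BGR))
E
```

```text
cmd [ 0.4912 -0.0992  0.208 ] meas [ 0.4673 -0.1017  0.2085] ori err deg 39.72 F [-0.2  0.2 -1.7] M [ 0.09 -0.06  0.02] open 0.0237 t 22.825 j [ 11.   1. -23.   0. -66.  -7.] az -136.0
cmd [ 0.4671 -0.1016  0.208 ] meas [ 0.4673 -0.1017  0.2085] ori err deg 0.28 F [-0.2  0.2 -1.7] M [ 0.09 -0.06  0.02] open 0.0237 t 22.825 j [ 11.   1. -23.   0. -66.  -7.] az -176.0
```

View pics/e12.png

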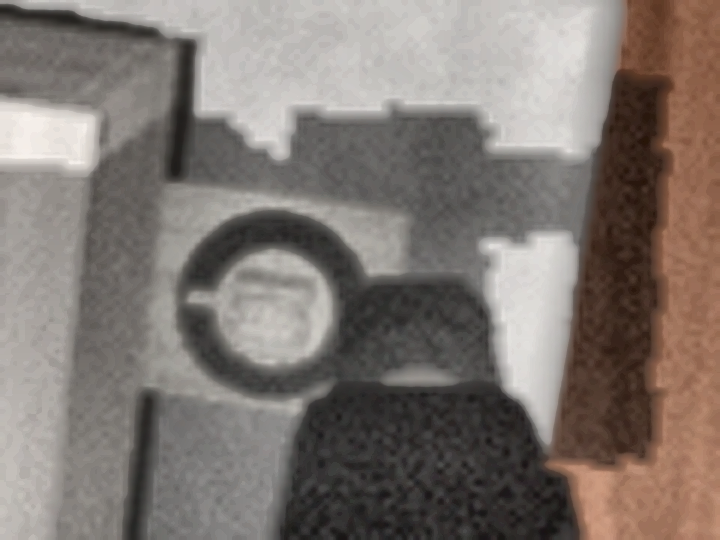

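```bash
python3 - <<'E'
from h import *
plan([.4963,.3317,.24],-165)
E
```

```text
n 9 final [-32.  -59.6 430.2 -11.    0.    0. ] step [-3.56 -6.62 47.8  -1.22  0.    0.  ]
```

Call:
carry_out(
  series=[
    [[-24,0,4,0,0,0],[-50,-2,20,0,0,0],[-56,-6,60,-1,0,0],[-56,-13,112,-3,0,0],[-56,-21,167,-5,0,0],[-56,-29,222,-7,0,0],[-52,-37,277,-9,0,0],[-46,-45,332,-10,0,0],[-38,-53,382,-11,0,0],[-34,-58,416,-11,0,0]],
  ],
)

```text
clock: 24.12
tool_pos: [0.4956, 0.3195, 0.2412]
orientation: [126.8, 90.0, -127.9]
force: [0.4, -0.9, -2.5]
opening: 0.0237
```

```bash
python3 - <<'E'
from h import *
applied([-34,-58,416,-11,0,0])
plan([.4963,.3317,.20],-165)
E
```

```text
cmd [0.4957 0.3174 0.242 ] meas [0.4956 0.3195 0.2412] ori err deg 0.26 F [ 0.4 -0.9 -2.5] M [-0.04 -0.07 -0.02] open 0.0237 t 24.125 j [ 52.  11.  -7.   0. -72. -37.] az -165.0
n 1 final [42.  -4.3 13.6  0.   0.   0. ] step [ 4.200e+01 -4.280e+00  1.364e+01  3.000e-02  0.000e+00  0.000e+00]
```

Call:
carry_out(
  series=[
    [[0,-3,9,0,0,0],[4,-4.3,13.6,0,0,0],[20,-4.3,13.6,0,0,0],[42,-4.3,13.6,0,0,0],[54,-4.3,13.6,0,0,0],[62,-4.3,13.6,0,0,0],[64,-4.3,13.6,0,0,0],[64,-4.3,13.6,0,0,0]],
  ],
)

```text
clock: 25.12
tool_pos: [0.4965, 0.3316, 0.1784]
orientation: [-66.2, 90.0, 38.8]
force: [-0.1, -0.2, -1.7]
opening: 0.0238
```

```bash
python3 - <<'E'
from h import *
import pickle
applied([64,-4.3,13.6,0,0,0])
w=snapshot("wrist"); pickle.dump(w,open("w13.pkl","wb"))
c=w["color"][100:240,220:400,::-1]
c=cv2.convertScaleAbs(cv2.resize(c,None,fx=4.2,fy=4.2,interpolation=cv2.INTER_CUBIC),alpha=1.4)
cv2.imwrite("pics/e13.png",c)
E
```

```text
cmd [0.4963 0.3317 0.178 ] meas [0.4965 0.3316 0.1784] ori err deg 0.04 F [-0.1 -0.2 -1.7] M [ 0.05  0.01 -0.  ] open 0.0238 t 25.125 j [ 52.  14. -12.   0. -64. -37.] az -165.0
```

View pics/e13.png

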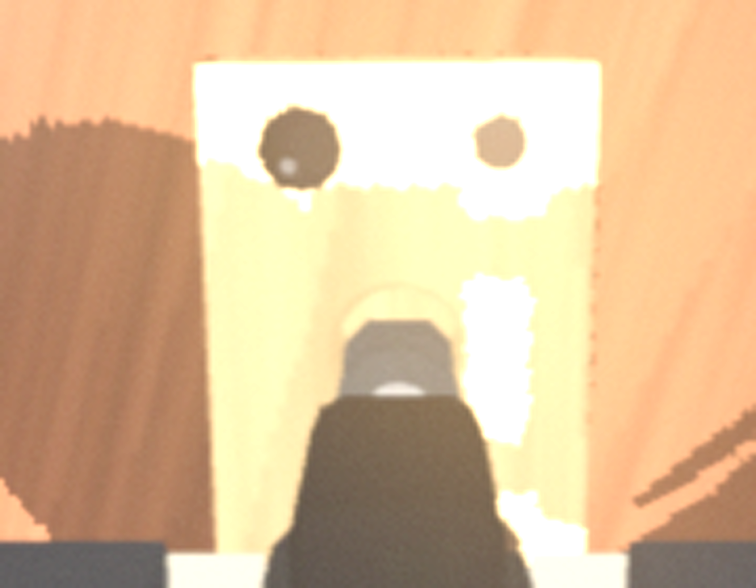

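```bash
python3 - <<'E'
from h import *
import pickle
w=pickle.load(open("w13.pkl","rb"))
z=rot([0,0,0]); d=Rdown(-165)[:,2]; t=np.array([.4965,.3316,0])
for mz in (.0765,.0774,.0784): print("mouth edge offset along -z tool mm", (-(atz(w,(314.5,176.2),mz)-t)@d)*1000, (atz(w,(314.5,176.2),mz)-t)@Rdown(-165)[:,1]*1000)
print("hole edge", (-(atz(w,(314.5,167.9),.06)-t)@d)*1000)
for u in (220+345/4.2,220+458/4.2,220+340/4.2,220+460/4.2): print(u)
E
```

```text
mouth edge offset along -z tool mm 10.42622124736293 -0.11636949516001657
mouth edge offset along -z tool mm 10.624093862866324 -0.1170895809102135
mouth edge offset along -z tool mm 10.843952324536843 -0.11788967618812408
hole edge 14.612638166216763
302.1428571428571
329.04761904761904
300.95238095238096
329.5238095238095
```

Call:
carry_out(
  series=[
    [[5,0,-0.8,0,0,0],[14,0,-0.8,0,0,0],[20,0,-0.8,0,0,0],[24,0,-0.8,0,0,0],[28,0,-0.8,0,0,0],[28,0,-0.8,0,0,0]],
  ],
)

```text
clock: 25.92
tool_pos: [0.4964, 0.3307, 0.1496]
orientation: [122.3, 90.0, -132.7]
force: [0.1, 0.7, -2.4]
opening: 0.0238
```

```bash
python3 - <<'E'
from h import *
import pickle
applied([28,0,-.8,0,0,0])
E
```

```text
cmd [0.4965 0.3309 0.15  ] meas [0.4964 0.3307 0.1496] ori err deg 0.03 F [ 0.1  0.7 -2.4] M [ 0.15 -0.06  0.03] open 0.0238 t 25.925 j [ 52.  15. -14.  -0. -61. -37.] az -165.0
```

Mouth is 11 mm inside the hole without side force. Continue down.

Call:
carry_out(
  series=[
    [[7,0,0,0,0,0],[14,0,0,0,0,0],[19,0,0,0,0,0],[22,0,0,0,0,0],[22.5,0,0,0,0,0],[22.5,0,0,0,0,0]],
  ],
)

```text
clock: 26.68
tool_pos: [0.4965, 0.3308, 0.1275]
orientation: [-118.5, 90.0, -13.5]
force: [-0.3, 0.3, -2.0]
opening: 0.0238
```

```bash
python3 - <<'E'
from h import *
applied([22.5,0,0,0,0,0])
E
```

```text
cmd [0.4965 0.3309 0.1275] meas [0.4965 0.3308 0.1275] ori err deg 0.0 F [-0.3  0.3 -2. ] M [-0.    0.   -0.02] open 0.0238 t 26.675 j [ 52.  17. -15.   0. -58. -37.] az -165.0
```

Lower another 1.5 mm, then open gently to the 50 mm setting.

Call:
carry_out(
  series=[
    [[0.8,0,0,0,0,0],[1.5,0,0,0,0,0],[1.5,0,0,0,0,0]],
  ],
)

```text
clock: 27.05
tool_pos: [0.4966, 0.3309, 0.1264]
orientation: [-72.5, 90.0, 32.6]
force: [-1.8, -1.1, 2.5]
opening: 0.0237
```

Call:
carry_out(
  series=[
    [[0,0,0,0,0,0],[0,0,0,0,0,0],[0,0,0,0,0,0],[0,0,0,0,0,0]],
  ],
  hand=-0.15,
)

```text
clock: 27.55
tool_pos: [0.4965, 0.3308, 0.1259]
orientation: [100.5, 90.0, -154.5]
force: [-0.1, -0.1, 0.3]
opening: 0.0498
```

```bash
python3 - <<'E'
from h import *
applied([1.5,0,0,0,0,0])
w=snapshot("wrist"); crop(w,"w14",0,0,640,400,1.25)
s=snapshot("scene"); crop(s,"s14",360,90,460,210,5)
plan([.4965,.3309,.25],-165)
E
```

```text
cmd [0.4965 0.3309 0.126 ] meas [0.4965 0.3308 0.1259] ori err deg 0.0 F [-0.1 -0.1  0.3] M [ 0.06 -0.04 -0.04] open 0.0498 t 27.55 j [ 52.  17. -15.  -0. -58. -37.] az -165.0
n 3 final [-124.    0.    0.    0.    0.    0.] step [-4.133e+01  1.000e-02  1.000e-02  1.000e-02  0.000e+00  0.000e+00]
```

View pics/w14.png

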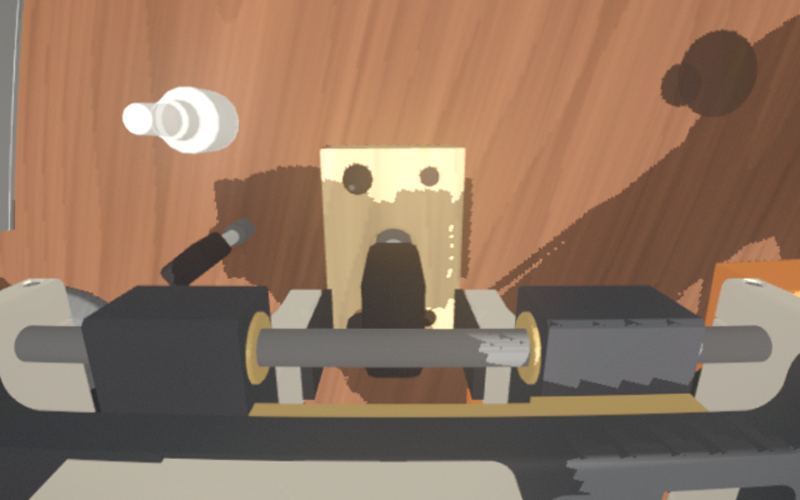

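View pics/s14.png

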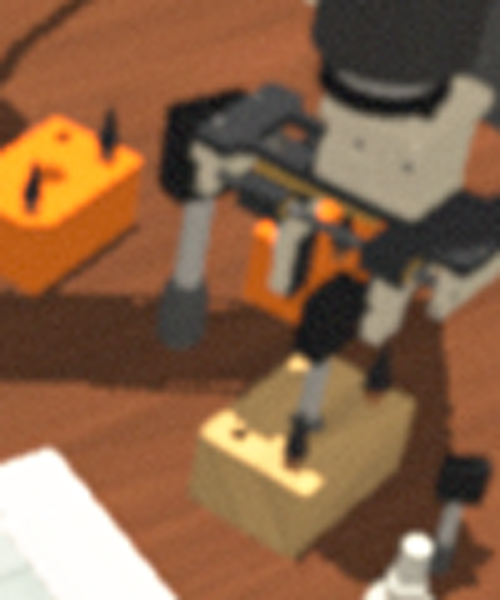

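Call:
carry_out(
  series=[
    [[-8,0,0,0,0,0],[-34,0,0,0,0,0],[-76,0,0,0,0,0],[-108,0,0,0,0,0],[-114,0,0,0,0,0]],
  ],
)

```text
clock: 28.28
tool_pos: [0.4975, 0.3316, 0.2433]
orientation: [-60.7, 89.7, 44.4]
force: [0.4, -0.2, -0.1]
opening: 0.0503
```

```bash
python3 - <<'E'
from h import *
applied([-114,0,0,0,0,0])
plan([.462,-.0167,.225],176.07)
E
```

```text
cmd [0.4965 0.3309 0.24  ] meas [0.4975 0.3316 0.2433] ori err deg 0.29 F [ 0.4 -0.2 -0.1] M [0.09 0.02 0.02] open 0.0503 t 28.275 j [ 52.  12.  -6.   0. -72. -37.] az -165.0
n 7 final [  15.   123.5 -326.7   19.     0.     0. ] step [  2.14  17.64 -46.68   2.71   0.     0.  ]
```

Call:
carry_out(
  series=[
    [[0,9,-24,1,0,0],[0,24,-64,4,0,0],[0,43,-115,7,0,0],[0,63,-167,10,0,0],[0,83,-219,13,0,0],[0,101,-267,16,0,0],[5,115,-304,18,0,0],[12,122,-322,19,0,0],[15,123.5,-326.7,19,0,0],[15,123.5,-326.7,19,0,0]],
  ],
  hand=0.18,
)

```text
clock: 29.52
tool_pos: [0.4614, -0.0172, 0.2245]
orientation: [108.9, 89.9, -165.1]
force: [-0.1, 0.6, 0.6]
opening: 0.0361
```

```bash
python3 - <<'E'
from h import *
import pickle
applied([15,123.5,-326.7,19,0,0])
w=snapshot("wrist"); pickle.dump(w,open("w15.pkl","wb")); crop(w,"w15",0,0,640,400,1.25)
E
```

```text
cmd [ 0.462  -0.0167  0.225 ] meas [ 0.4614 -0.0172  0.2245] ori err deg 0.07 F [-0.1  0.6  0.6] M [ 0.09 -0.07 -0.02] open 0.0361 t 29.525 j [ 22.  -1. -23.  -0. -68. -26.] az 176.0
```

View pics/w15.png

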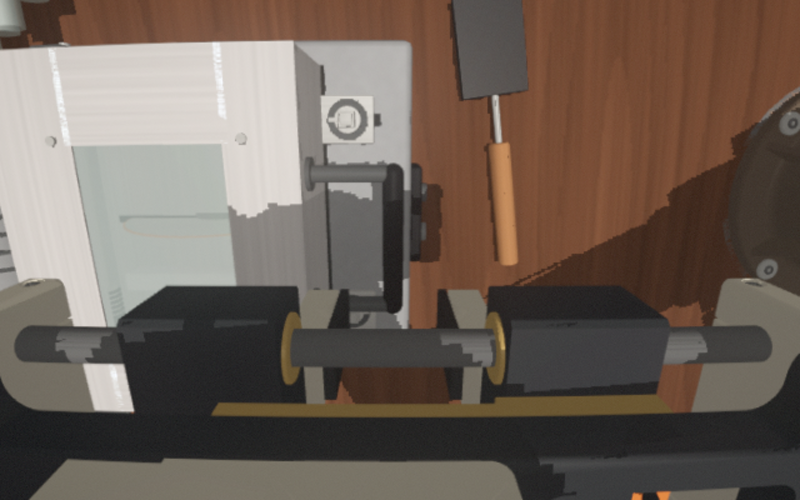

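```bash
python3 - <<'E'
from h import *
import pickle
w=pickle.load(open("w15.pkl","rb"))
a=atz(w,(394.5/1.25,165/1.25),.1397);b=atz(w,(393.5/1.25,311/1.25),.1397);print(a,b,(a+b)/2,np.linalg.norm(a-b))
s=Rdown(176.07); print(((a+b)/2-get_obs()["tool_pos"])@s)
E
```

```text
[ 0.45689448 -0.06711848  0.1397    ] [0.46453812 0.03362909 0.1397    ] [ 0.4607163 -0.0167447  0.1397   ] 0.10103711391726646
[ 8.50547158e-02  9.90851931e-04 -7.03337808e-05]
```

Call:
carry_out(
  series=[
    [[12,0.6,0,0,0,0],[40,0.6,0,0,0,0],[70,0.6,0,0,0,0],[90,0.6,0,0,0,0],[101,0.6,0,0,0,0],[104,0.6,0,0,0,0],[104,0.6,0,0,0,0]],
  ],
)

```text
clock: 30.45
tool_pos: [0.4617, -0.0165, 0.1213]
orientation: [-84.2, 90.0, 1.8]
force: [0.5, -0.2, 0.2]
opening: 0.0359
```

```bash
python3 - <<'E'
from h import *
applied([104,.6,0,0,0,0])
w=snapshot("wrist");  crop(w,"w16",0,0,640,400,1.25)
E
```

```text
cmd [ 0.4614 -0.0166  0.121 ] meas [ 0.4617 -0.0165  0.1213] ori err deg 0.04 F [ 0.5 -0.2  0.2] M [ 0.1  -0.08 -0.01] open 0.0359 t 30.45 j [ 22.   4. -32.   0. -54. -26.] az 176.0
```

View pics/w16.png

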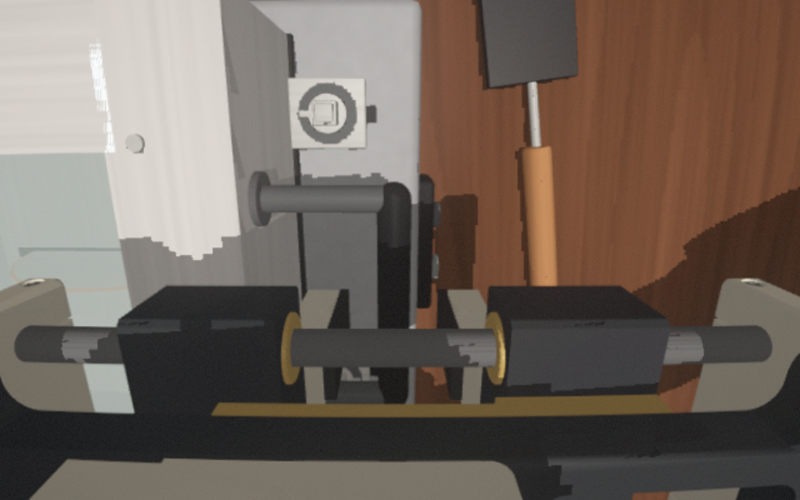

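Call:
carry_out(
  series=[
    [[0,0,0,0,0,0],[0,0,0,0,0,0],[0,0,0,0,0,0],[0,0,0,0,0,0]],
  ],
  hand=1,
)

```text
clock: 31.0
tool_pos: [0.4615, -0.0168, 0.1212]
orientation: [-97.8, 90.0, -11.7]
force: [-1.1, -0.4, 4.7]
opening: 0.0024
```

```bash
cat > arc.py <<'E'
from h import *
th0=np.arctan2(70,255); r=.26443
def disp(deg):  # hood frame displacement of the handle (forward,up) in mm
    a=th0+np.radians(deg); return (-np.cos(a)+np.cos(th0))*r*1000,(np.sin(a)-np.sin(th0))*r*1000
if __name__=="__main__":
    for d in (0,2,4,6,8,10,15,20,25,30,35,40,42,44,45,46,47,48,49,50,52):
        f,u=disp(d); print(d,"tool x",round(-u,1),"tool y",round(-f,1))
E
python3 arc.py; python3 -c "
from h import *
applied([0]*6)"
```

```text
0 tool x -0.0 tool y -0.0
2 tool x -8.9 tool y -2.6
4 tool x -17.6 tool y -5.5
6 tool x -26.3 tool y -8.7
8 tool x -34.8 tool y -12.2
10 tool x -43.2 tool y -16.0
15 tool x -63.6 tool y -26.8
20 tool x -83.0 tool y -39.3
25 tool x -101.2 tool y -53.5
30 tool x -118.1 tool y -69.2
35 tool x -133.6 tool y -86.3
40 tool x -147.5 tool y -104.7
42 tool x -152.6 tool y -112.3
44 tool x -157.5 tool y -120.2
45 tool x -159.8 tool y -124.2
46 tool x -162.1 tool y -128.2
47 tool x -164.2 tool y -132.3
48 tool x -166.3 tool y -136.4
49 tool x -168.4 tool y -140.5
50 tool x -170.3 tool y -144.7
52 tool x -174.0 tool y -153.2
cmd [ 0.4614 -0.0166  0.121 ] meas [ 0.4615 -0.0168  0.1212] ori err deg 0.02 F [-1.1 -0.4  4.7] M [0.2  0.47 0.05] open 0.0024 t 31.0 j [ 22.   4. -32.   0. -54. -26.] az 176.0
```

```bash
python3 -c "
from h import *
w=snapshot('wrist');  crop(w,'w17',0,0,640,400,1.25)
s=snapshot('scene');  crop(s,'s17',250,90,400,230,5)
print(get_obs()['force'],get_obs()['opening'])"
```

```text
[-1.57217653  0.21008622  4.68487332] 0.000677841364489187
```

View pics/w17.png

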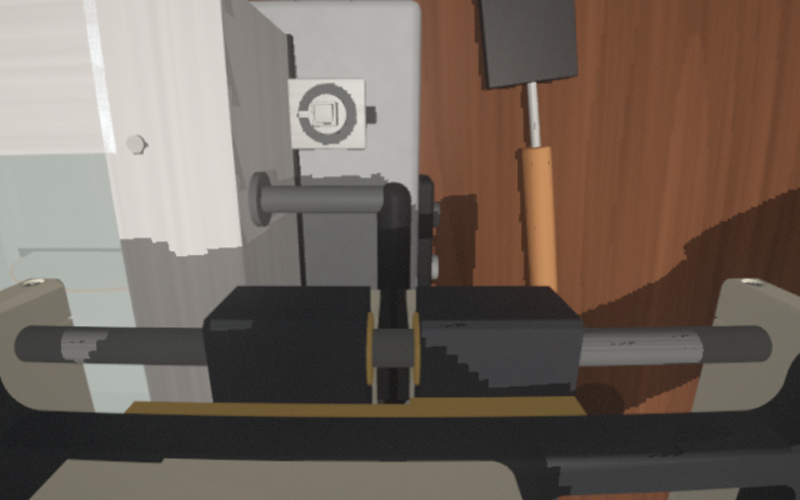

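View pics/s17.png

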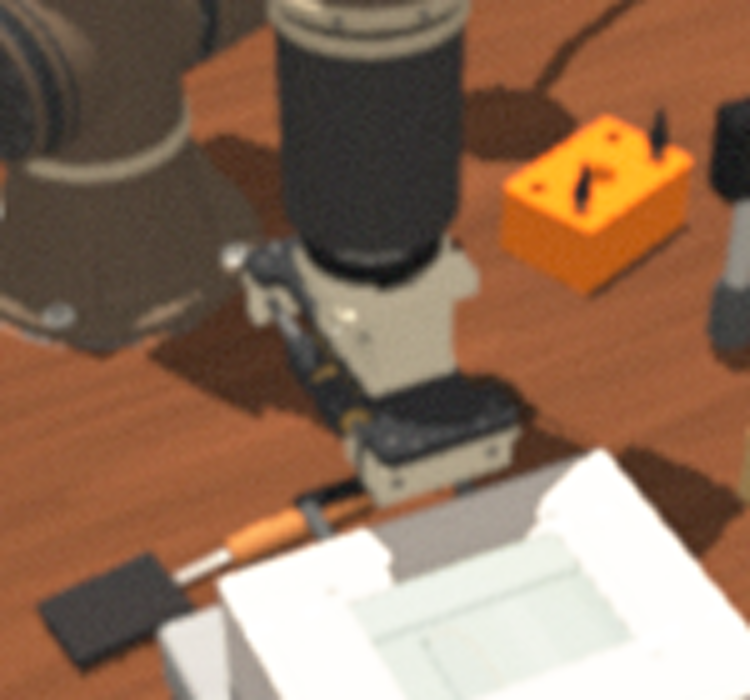

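```bash
python3 - <<'E'
from h import *
import pickle
w15=pickle.load(open("w15.pkl","rb")); w2=pickle.load(open("w2.pkl","rb"))
w=snapshot("wrist"); pickle.dump(w,open("w17.pkl","wb"))
crop(w,"w17c",270,120,370,200,7); crop(w15,"w15c",270,100,370,180,7)
s=snapshot("scene"); o=get_obs(); print(o["tool_pos"],o["opening"],o["force"])
print("TCP in scene crop s17", (proj(s,o["tool_pos"])[0]-[250,90])*5, (proj(s,o["tool_pos"]+[0,0,.019])[0]-[250,90])*5)
E
```

```text
[ 0.4616058  -0.01677635  0.12142841] 0.0003105096932676314 [-1.59400257 -0.58854813  4.69785386]
TCP in scene crop s17 [372.91222398 498.36934747] [372.62313639 475.41199158]
```

View pics/w17c.png

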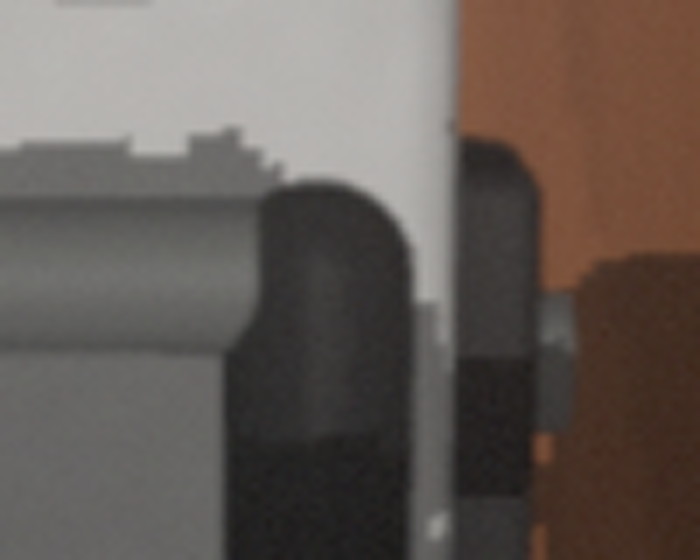

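View pics/w15c.png

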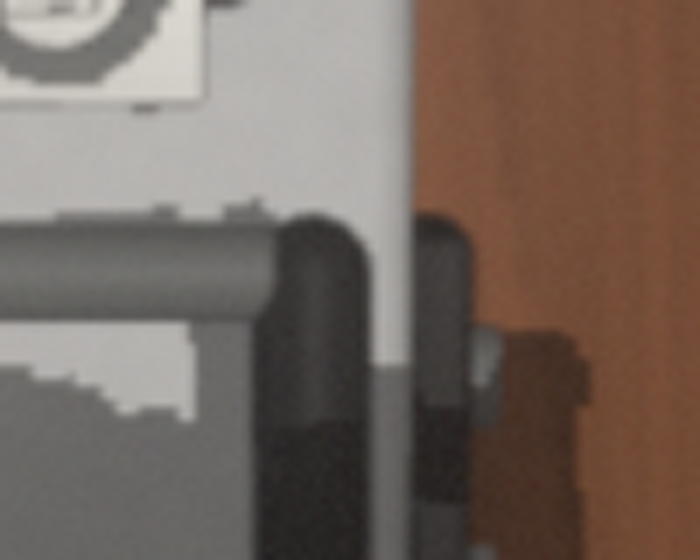

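Call:
carry_out(
  series=[
    [[-2,0,0,0,0,0],[-5,-1,0,0,0,0],[-5,-1,0,0,0,0]],
  ],
)

```text
clock: 31.58
tool_pos: [0.4625, -0.0167, 0.1261]
orientation: [-63.7, 90.0, 22.3]
force: [-0.1, -0.3, -0.4]
opening: 0.0007
```

```bash
python3 - <<'E'
from h import *
applied([-5,-1,0,0,0,0])
w=snapshot("wrist"); crop(w,"w18c",260,140,380,240,6); print(get_obs()["opening"])
crop(w,"w18",0,0,640,400,1.25)
E
```

```text
cmd [ 0.4624 -0.0167  0.126 ] meas [ 0.4625 -0.0167  0.1261] ori err deg 0.02 F [-0.1 -0.3 -0.4] M [ 0.08 -0.03  0.02] open 0.0007 t 31.575 j [ 22.   4. -31.   0. -54. -26.] az 176.0
0.0007215418648264192
```

View pics/w18c.png

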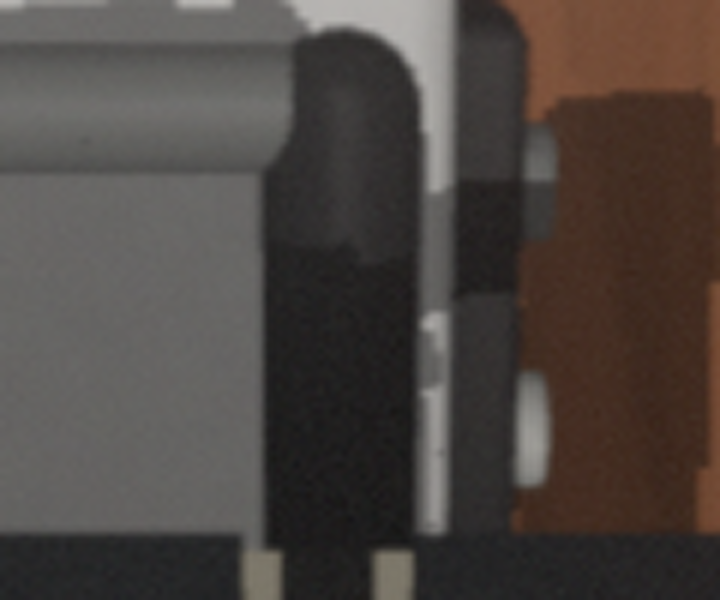

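```bash
python3 - <<'E'
from h import *
import pickle
L=lambda n:pickle.load(open(n+".pkl","rb"))
t,s=L("ts0"); w15=L("w15"); w17=L("w17"); w2=L("w2")
a=(w15,(270+312/7,100+215/7)); b=(w17,(270+320/7,120+180/7)); c=(w2,(220+397/4,131/4))
for l in ([a,b],[a,b,c],[a,c],[a,b,(t,(190+579/4,90+447/4))],[b,(s,(250+216/3.6,90+360/3.6))],[a,b,c,(t,(190+579/4,90+447/4)),(s,(250+216/3.6,90+360/3.6))]): p,e=tri(l); print(p.round(4),[x.round(1) for x in e])
E
```

```text
[ 0.4576 -0.0671  0.1268] [array([ 0.1, -0. ]), array([-0.1,  0. ])]
[ 0.4575 -0.0684  0.1386] [array([ 0.1, -0.4]), array([-0. ,  0.5]), array([-0.1,  0. ])]
[ 0.4575 -0.0682  0.1399] [array([ 0.1, -0. ]), array([-0.1, -0. ])]
[ 0.4581 -0.068   0.141 ] [array([-0.6,  0.4]), array([-1.2,  2. ]), array([0.4, 0.4])]
[ 0.4584 -0.0663  0.1408] [array([-1.4,  5.3]), array([-0.9,  0.2])]
[ 0.4583 -0.0672  0.1415] [array([-0.7,  1.5]), array([-1.4,  3.8]), array([-1.2,  0.8]), array([0.1, 0.3]), array([-1.2,  0.1])]
```

Call:
carry_out(
  series=[
    [[-8,0.6,0,0,0,0],[-8,0.6,0,0,0,0],[-8,0.6,0,0,0,0],[0,0.6,0,0,0,0],[8,0.6,0,0,0,0],[14,0.6,0,0,0,0],[17,0.6,0,0,0,0],[17,0.6,0,0,0,0]],
  ],
  hand=0.18,
)

```text
clock: 32.62
tool_pos: [0.4616, -0.0168, 0.1087]
orientation: [119.1, 90.0, -154.9]
force: [-0.5, 0.1, 0.3]
opening: 0.0357
```

```bash
python3 - <<'E'
from h import *
import pickle
applied([17,.6,0,0,0,0])
w=snapshot("wrist"); crop(w,"w19c",240,130,400,250,5); pickle.dump(w,open("w19.pkl","wb"))
E
```

```text
cmd [ 0.4618 -0.0166  0.109 ] meas [ 0.4616 -0.0168  0.1087] ori err deg 0.03 F [-0.5  0.1  0.3] M [ 0.11 -0.08  0.03] open 0.0357 t 32.625 j [ 22.   5. -33.   0. -52. -26.] az 176.0
```

View pics/w19c.png

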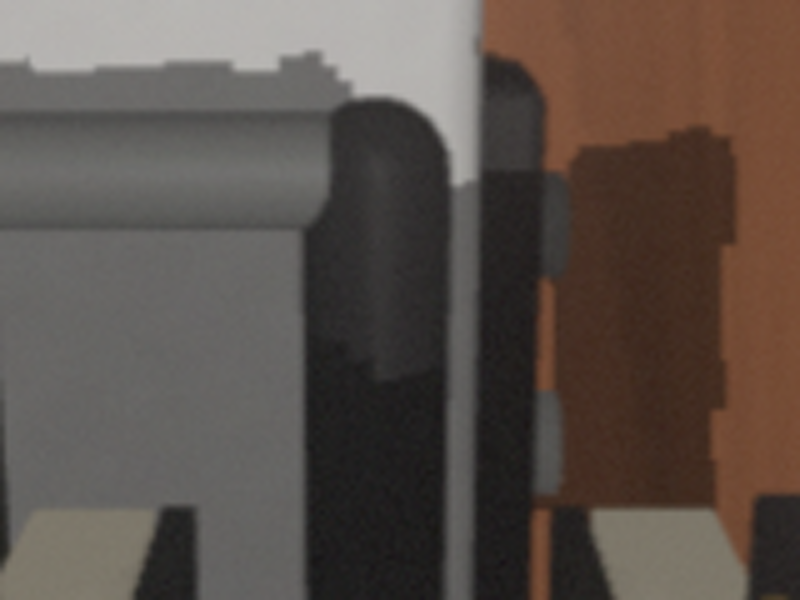

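Call:
carry_out(
  series=[
    [[0,0,0,0,0,0],[0,0,0,0,0,0],[0,0,0,0,0,0],[0,0,0,0,0,0],[0,0,0,0,0,0]],
  ],
  hand=1,
)

```text
clock: 33.3
tool_pos: [0.4615, -0.0168, 0.109]
orientation: [85.6, 90.0, 171.6]
force: [-2.3, 0.9, 2.3]
opening: 0.013
```

```bash
python3 - <<'E'
from h import *
import pickle
applied([0]*6)
w=snapshot("wrist"); crop(w,"w20",200,120,440,300,3.3); pickle.dump(w,open("w20.pkl","wb"))
s=snapshot("scene");  crop(s,"s20",280,130,380,220,7); print(get_obs()["opening"],get_obs()["force"])
E
```

```text
cmd [ 0.4618 -0.0166  0.109 ] meas [ 0.4615 -0.0168  0.109 ] ori err deg 0.02 F [-2.3  0.9  2.3] M [ 0.59  0.87 -0.01] open 0.013 t 33.3 j [ 22.   5. -33.  -0. -52. -26.] az 176.0
0.01282757232019512 [-2.97557134  1.70765213  2.25179078]
```

View pics/w20.png

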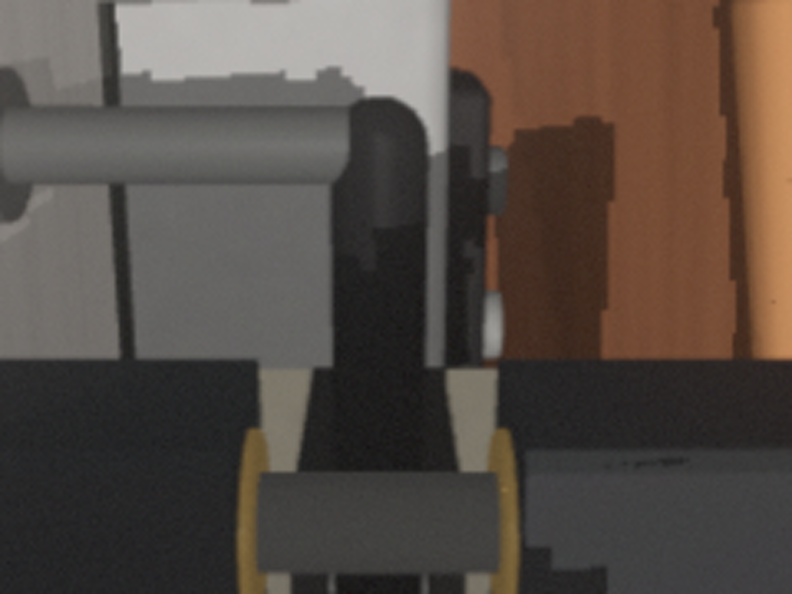

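View pics/s20.png

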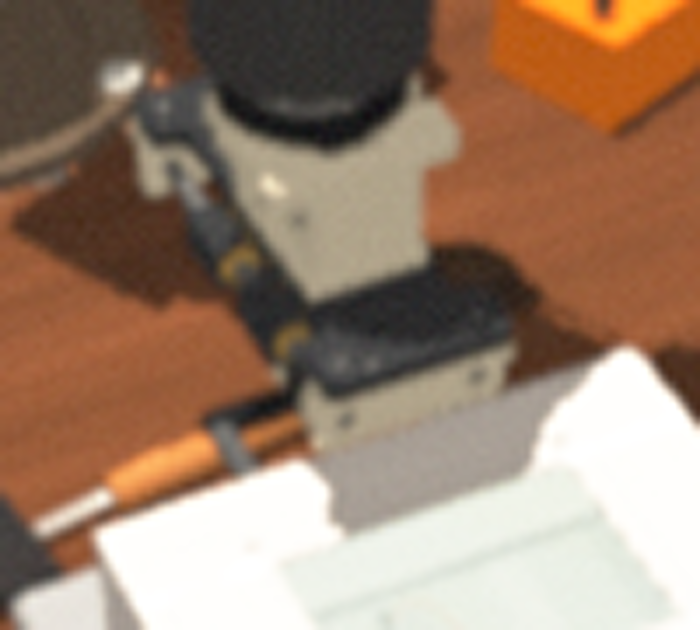

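```bash
python3 - <<'E'
from h import *
import pickle
L=lambda n:pickle.load(open(n+".pkl","rb"))
t,s=L("ts0"); w15=L("w15"); w17=L("w17"); w19=L("w19"); w2=L("w2")
a=(w15,(270+312/7,100+215/7)); b=(w17,(270+320/7,120+180/7)); c=(w2,(220+397/4,131/4)); d=(w19,(317,149.4))
for l in ([a,d],[a,b,d],[b,d]): p,e=tri(l); print(p.round(4),[x.round(1) for x in e])
# head/step z from screw R: w10-ish vs w15
for n in ("w15","w17","w19","w20","w2"):
    w=L(n); print(n,w["eye"].round(4),w["attitude"].round(2))
E
```

```text
[ 0.4574 -0.0675  0.1313] [array([ 0.4, -0. ]), array([-0.6,  0.1])]
[ 0.4574 -0.0675  0.1303] [array([ 0.3, -0.1]), array([0.2, 0.2]), array([-0.7, -0.1])]
[ 0.4573 -0.0712  0.1583] [array([ 0.4, -0.2]), array([-0.4,  0.2])]
w15 [ 0.4569 -0.0897  0.4068] [ 1.6429e+02 -9.0000e-02  1.7599e+02]
w17 [ 0.4569 -0.0894  0.3037] [ 1.6428e+02 -1.0000e-02  1.7604e+02]
w19 [ 0.4571 -0.0894  0.291 ] [ 1.6429e+02 -6.0000e-02  1.7603e+02]
w20 [ 0.4569 -0.0894  0.2912] [ 1.6427e+02 -6.0000e-02  1.7602e+02]
w2 [ 0.4567 -0.0128  0.4324] [ 1.6424e+02  1.0000e-02 -1.7494e+02]
```

Call:
carry_out(
  series=[
    [[-2,-0.5,0,0,0,0],[-5,-1.4,0,0,0,0],[-8.9,-2.6,0,0,0,0],[-8.9,-2.6,0,0,0,0]],
  ],
)

```text
clock: 33.9
tool_pos: [0.4641, -0.0169, 0.1179]
orientation: [84.5, 90.0, 170.6]
force: [-2.9, 2.2, -2.9]
opening: 0.0132
```

```bash
python3 - <<'E'
from h import *
import pickle
applied([-8.9,-2.6,0,0,0,0])
w=snapshot("wrist"); crop(w,"w21",0,0,640,400,1.25)
E
```

```text
cmd [ 0.4644 -0.0168  0.1179] meas [ 0.4641 -0.0169  0.1179] ori err deg 0.03 F [-2.9  2.2 -2.9] M [ 0.93  1.09 -0.03] open 0.0132 t 33.9 j [ 22.   5. -32.  -0. -53. -26.] az 176.0
```

View pics/w21.png

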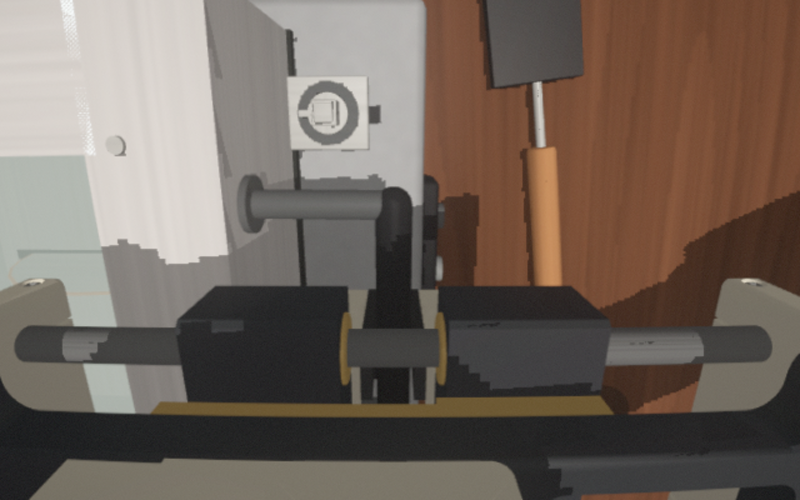

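```bash
cat >> arc.py <<'E'
def seg(a,ds):
    f0,u0=disp(a); print([[round(-(disp(d)[1]-u0),1),round(-(disp(d)[0]-f0),1),0,0,0,0] for d in ds])
E
python3 -c "
from arc import *
seg(2,[3,4.5,6.5,8.5,10,10]); seg(10,[11,13,15.5,18,20.5,23,24.5,25,25])"
```

```text
[[np.float64(-4.4), np.float64(-1.4), 0, 0, 0, 0], [np.float64(-10.9), np.float64(-3.7), 0, 0, 0, 0], [np.float64(-19.6), np.float64(-7.0), 0, 0, 0, 0], [np.float64(-28.1), np.float64(-10.5), 0, 0, 0, 0], [np.float64(-34.4), np.float64(-13.4), 0, 0, 0, 0], [np.float64(-34.4), np.float64(-13.4), 0, 0, 0, 0]]
[[np.float64(-4.2), np.float64(-2.0), 0, 0, 0, 0], [np.float64(-12.4), np.float64(-6.3), 0, 0, 0, 0], [np.float64(-22.4), np.float64(-12.0), 0, 0, 0, 0], [np.float64(-32.2), np.float64(-18.1), 0, 0, 0, 0], [np.float64(-41.7), np.float64(-24.6), 0, 0, 0, 0], [np.float64(-50.9), np.float64(-31.6), 0, 0, 0, 0], [np.float64(-56.2), np.float64(-36.0), 0, 0, 0, 0], [np.float64(-58.0), np.float64(-37.4), 0, 0, 0, 0], [np.float64(-58.0), np.float64(-37.4), 0, 0, 0, 0]]
```

Call:
carry_out(
  series=[
    [[-4.4,-1.4,0,0,0,0],[-10.9,-3.7,0,0,0,0],[-19.6,-7.0,0,0,0,0],[-28.1,-10.5,0,0,0,0],[-34.4,-13.4,0,0,0,0],[-34.4,-13.4,0,0,0,0]],
  ],
)

```text
clock: 34.7
tool_pos: [0.4773, -0.0179, 0.1531]
orientation: [87.5, 90.0, 173.5]
force: [-6.4, 3.0, -1.7]
opening: 0.0127
```

```bash
python3 - <<'E'
from h import *
import pickle
applied([-34.4,-13.4,0,0,0,0])
w=snapshot("wrist"); crop(w,"w22",0,0,640,400,1)
s=snapshot("scene"); crop(s,"s22",250,90,430,260,3.5)
E
```

```text
cmd [ 0.4777 -0.0178  0.1523] meas [ 0.4773 -0.0179  0.1531] ori err deg 0.05 F [-6.4  3.  -1.7] M [ 1.23  2.36 -0.08] open 0.0127 t 34.7 j [ 22.   4. -28.  -0. -58. -25.] az 176.0
```

View pics/w22.png

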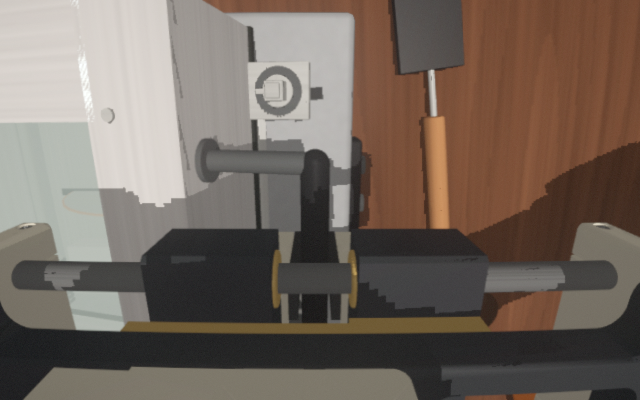

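View pics/s22.png

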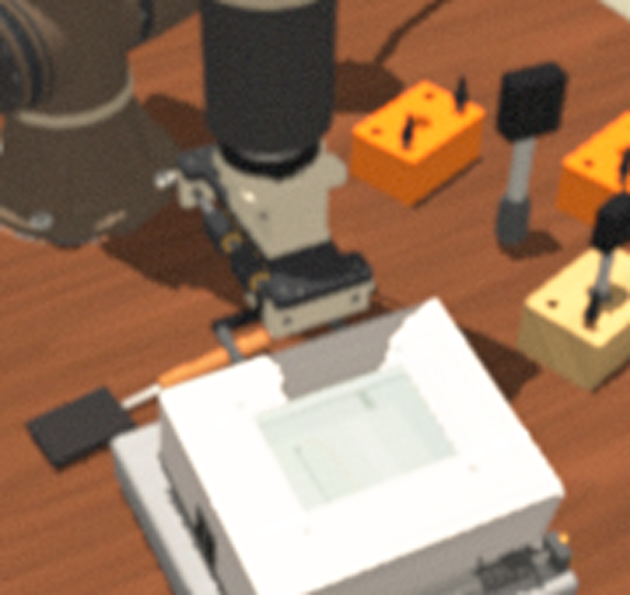

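Call:
carry_out(
  series=[
    [[-4.2,-1.7,0,0,0,0],[-12.4,-5.8,0,0,0,0],[-22.4,-11.4,0,0,0,0],[-32.2,-17.5,0,0,0,0],[-41.7,-24.0,0,0,0,0],[-50.9,-31.0,0,0,0,0],[-56.2,-35.4,0,0,0,0],[-58,-36.9,0,0,0,0],[-58,-36.9,0,0,0,0]],
  ],
)

```text
clock: 35.92
tool_pos: [0.5135, -0.0206, 0.2116]
orientation: [95.3, 89.9, -178.6]
force: [-10.9, 4.0, 6.5]
opening: 0.0128
```

```bash
python3 - <<'E'
from arc import *
applied([-58,-36.9,0,0,0,0])
w=snapshot("wrist"); crop(w,"w23",0,0,640,400,1)
seg(25,[26,28,30.5,33,35,36.5,37.5,38,38])
E
```

```text
cmd [ 0.5146 -0.0203  0.2103] meas [ 0.5135 -0.0206  0.2116] ori err deg 0.09 F [-10.9   4.    6.5] M [ 1.79  4.42 -0.06] open 0.0128 t 35.925 j [ 20.   5. -18.  -0. -67. -24.] az 176.0
[[np.float64(-3.5), np.float64(-3.0), 0, 0, 0, 0], [np.float64(-10.3), np.float64(-9.2), 0, 0, 0, 0], [np.float64(-18.5), np.float64(-17.3), 0, 0, 0, 0], [np.float64(-26.4), np.float64(-25.8), 0, 0, 0, 0], [np.float64(-32.4), np.float64(-32.8), 0, 0, 0, 0], [np.float64(-36.7), np.float64(-38.2), 0, 0, 0, 0], [np.float64(-39.6), np.float64(-41.8), 0, 0, 0, 0], [np.float64(-40.9), np.float64(-43.7), 0, 0, 0, 0], [np.float64(-40.9), np.float64(-43.7), 0, 0, 0, 0]]
```

View pics/w23.png

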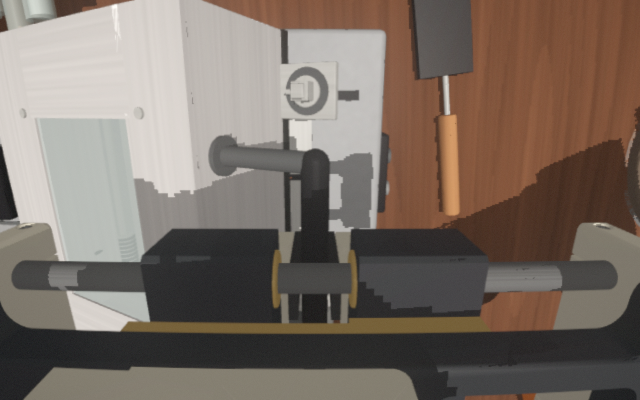

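```bash
python3 - <<'E'
import numpy as np
from scipy.optimize import least_squares
P=np.array([(.4615,-.0168,.109),(.4641,-.0169,.1179),(.4773,-.0179,.1531),(.5135,-.0206,.2116)])
u=np.array([np.cos(-.0686),np.sin(-.0686)]); a=(P[:,:2]-P[0,:2])@u; z=P[:,2]
f=lambda c:np.hypot(a-c[0],z-c[1])-.26443
r=least_squares(f,[.255,.04]); print(r.x,f(r.x)*1000)
f2=lambda c:np.hypot(a-c[0],z-c[1])-c[2]
r2=least_squares(f2,[.255,.04,.264]); print(r2.x,f2(r2.x)*1000)
for c in (r.x,r2.x): print(np.degrees(np.arctan2(z-c[1],c[0]-a)))
E
```

```text
[0.25629928 0.04344736] [ 0.11956393 -0.03229303 -0.14754417  0.063993  ]
[0.26590239 0.03851741 0.27505236] [ 0.03285716 -0.04444191  0.01354079 -0.00195605]
[14.34675343 16.35532553 24.51346058 39.47579764]
[14.84594236 16.77748835 24.61785569 38.99671887]
```

```bash
cat > arc2.py <<'E'
from h import *
u=np.array([np.cos(-.0686),np.sin(-.0686)]); c=np.array([.25629928,.04344736]); r=.26443; a0=14.347
P0=np.array([.4615,-.0168])
def pos(th):
    t=np.radians(a0+th); f=c[0]-r*np.cos(t); return np.r_[P0+f*u,c[1]+r*np.sin(t)]
def hang(p):
    f=(np.array(p[:2])-P0)@u; return np.degrees(np.arctan2(p[2]-c[1],c[0]-f))-a0, np.hypot(c[0]-f,p[2]-c[1])-r
def rows(ths):
    p0,R0=load(); print([[round(float(v),1) for v in (R0.T@(pos(t)-p0)*1000)] for t in ths])
E
python3 -c "
from arc2 import *
o=get_obs(); print(hang(o['tool_pos']))
rows([25.1,27,29.5,32,34.5,36.5,37.5,38,38])"
```

```text
(np.float64(25.10581599746738), np.float64(6.850203579034098e-05))
[[-1.2, 1.1, -0.1], [-7.8, -4.6, -0.1], [-16.3, -12.4, -0.1], [-24.5, -20.6, -0.1], [-32.3, -29.1, -0.1], [-38.2, -36.2, -0.1], [-41.1, -39.8, -0.1], [-42.5, -41.6, -0.1], [-42.5, -41.6, -0.1]]
```

Call:
carry_out(
  series=[
    [[-1.2,1.1,0.2,0,0,0],[-7.8,-4.6,0.3,0,0,0],[-16.3,-12.4,0.3,0,0,0],[-24.5,-20.6,0.3,0,0,0],[-32.3,-29.1,0.3,0,0,0],[-38.2,-36.2,0.3,0,0,0],[-41.1,-39.8,0.3,0,0,0],[-42.5,-41.6,0.3,0,0,0],[-42.5,-41.6,0.3,0,0,0]],
  ],
)

```text
clock: 37.1
tool_pos: [0.5567, -0.0236, 0.2544]
orientation: [-132.5, 89.9, -46.4]
force: [-7.3, -1.6, 5.9]
opening: 0.0131
```

```bash
python3 - <<'E'
from arc2 import *
applied([-42.5,-41.6,.3,0,0,0])
o=get_obs(); print(hang(o['tool_pos']))
w=snapshot("wrist"); crop(w,"w24",0,0,640,400,1); s=snapshot("scene"); crop(s,"s24",230,60,450,260,3)
rows([38,39.5,41.5,43.5,45.5,47.5,49,49])
E
```

```text
cmd [ 0.5561 -0.0229  0.2528] meas [ 0.5567 -0.0236  0.2544] ori err deg 0.06 F [-7.3 -1.6  5.9] M [-0.29  2.61 -0.01] open 0.0131 t 37.1 j [ 18.   8. -10.   0. -73. -22.] az 176.0
(np.float64(38.31346835249691), np.float64(0.0008526968032170346))
[[-0.0, 0.0, -0.4], [-4.2, -5.5, -0.4], [-9.5, -13.1, -0.4], [-14.5, -20.8, -0.4], [-19.3, -28.7, -0.4], [-23.8, -36.8, -0.4], [-27.0, -42.9, -0.4], [-27.0, -42.9, -0.4]]
```

View pics/w24.png

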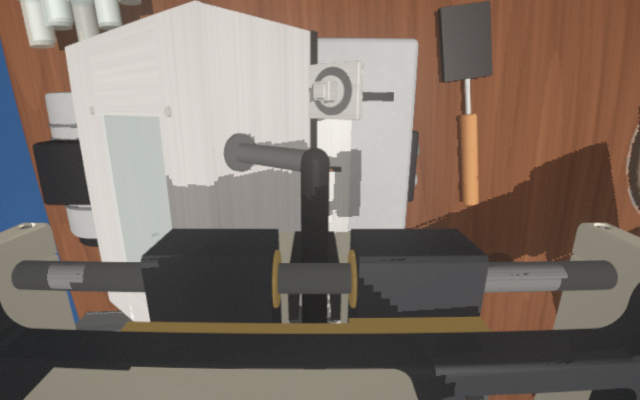

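View pics/s24.png

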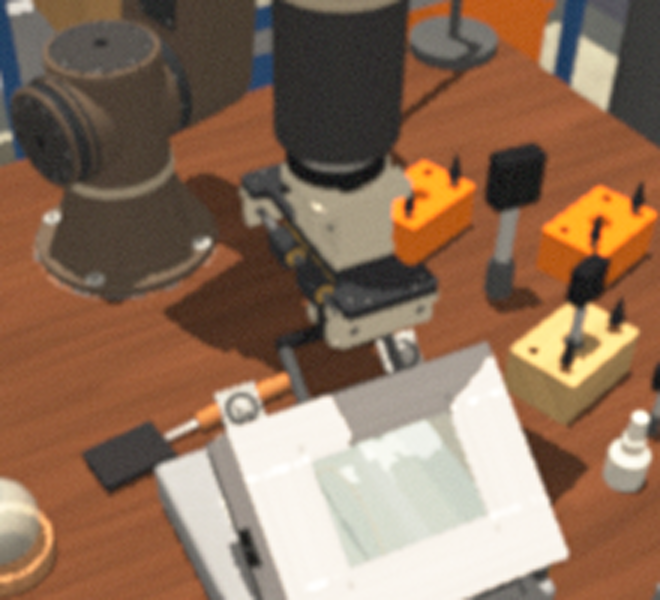

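```bash
python3 - <<'E'
import numpy as np
from scipy.optimize import least_squares
P=np.array([(.4615,-.0168,.109),(.4641,-.0169,.1179),(.4773,-.0179,.1531),(.5135,-.0206,.2116),(.5567,-.0236,.2544)])
u=np.array([np.cos(-.0686),np.sin(-.0686)]); a=(P[:,:2]-P[0,:2])@u; z=P[:,2]
f=lambda c:np.hypot(a-c[0],z-c[1])-.26443
r=least_squares(f,[.255,.04]); print(r.x,f(r.x)*1000)
f2=lambda c:np.hypot(a-c[0],z-c[1])-c[2]
r2=least_squares(f2,[.255,.04,.264]); print(r2.x,f2(r2.x)*1000)
for c in (r.x,r2.x): A=np.degrees(np.arctan2(z-c[1],c[0]-a)); print(A, A-A[0])
E
sed -i 's/^u=.*/u=np.array([np.cos(-.0686),np.sin(-.0686)]); c=np.array([0,0.]); r=0; a0=0/' arc2.py; cat arc2.py | head -3
```

```text
[0.25668334 0.04448428] [ 0.23698885  0.04653155 -0.22603082 -0.29671823  0.26475753]
[0.26605372 0.03844303 0.2752187 ] [ 0.03185529 -0.04442164  0.01576142 -0.00387338  0.0006783 ]
[14.10867555 16.11634832 24.27430278 39.24921112 52.47129623] [ 0.          2.00767277 10.16562723 25.14053557 38.36262068]
[14.85283892 16.78322259 24.61881102 38.98893002 51.6903644 ] [ 0.          1.93038367  9.7659721  24.1360911  36.83752548]
from h import *
u=np.array([np.cos(-.0686),np.sin(-.0686)]); c=np.array([0,0.]); r=0; a0=0
P0=np.array([.4615,-.0168])
```

```bash
python3 - <<'E'
from h import *
import pickle
o=snapshot("wrist"); pickle.dump(o,open("w24.pkl","wb")); s=snapshot("scene"); pickle.dump(s,open("s24.pkl","wb"))
crop(o,"w24c",220,0,360,180,3.3); crop(s,"s24c",280,150,430,260,5)
E
```

```text
(no output)
```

View pics/w24c.png

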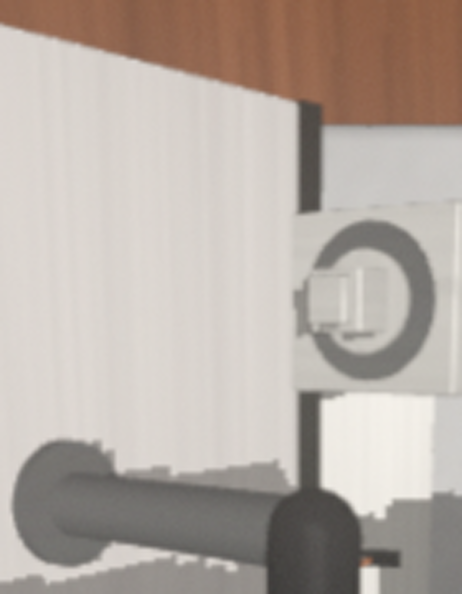

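View pics/s24c.png

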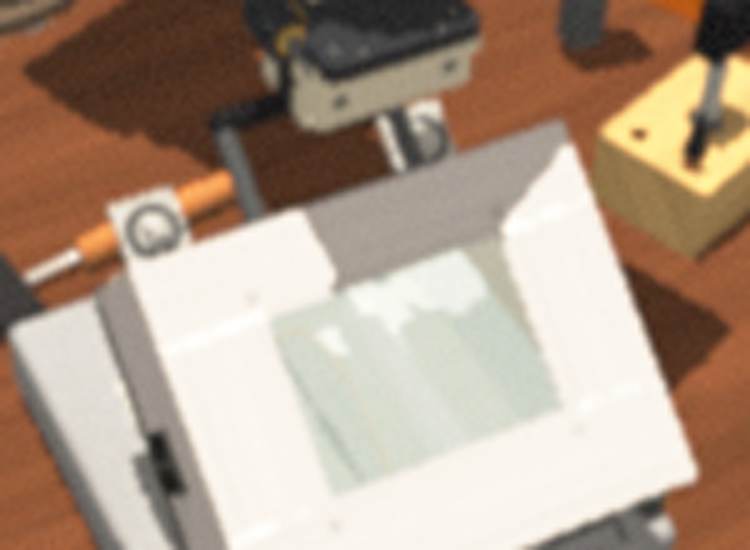

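```bash
cat > fit2.py <<'E'
from h import *
import pickle, fit
from scipy.optimize import least_squares
L=lambda n:pickle.load(open(n+".pkl","rb"))
w24=L("w24"); s24=L("s24"); w15=L("w15")
fit.SL
def W(q,P,th):
    P=np.array(P,float); a=th; P=np.array([np.cos(a)*P[0]+np.sin(a)*P[2],P[1],-np.sin(a)*P[0]+np.cos(a)*P[2]])
    return fit.world(q,P)
RR=(-.220,-.08,.006); RL=(-.220,.08,.006)
def w24p(x,y): return (220+x/3.3-.3,y/3.3-.3)
def s24p(x,y): return (280+x/5-.4,150+y/5-.4)
op=[(w24,fit.SR,w24p(322,298)),(w24,RR,w24p(372,300)),
 (s24,RR,s24p(153,230)),(s24,RL,s24p(425,137)),(s24,(-.2,-.12,.092),s24p(131,263)),(s24,(-.2,.12,.092),s24p(571,142)),(s24,(-.008,.12,.092),s24p(697,470)),(w24,(-.255,-.05,.07),w24p(314,498))]
sh=fit.obs+[(w15,fit.SR,(347/1.25,118/1.25)),(w15,fit.HR,(315.5,133)),(w15,fit.HL,(314.8,248))]
def res(v,op=op):
    q=v[:4]; th=v[4]
    return np.concatenate([proj(c,W(q,P,0))[0]-uv for c,P,uv in sh]+[proj(c,W(q,P,th))[0]-uv for c,P,uv in op])
if __name__=="__main__":
    r=least_squares(res,[.716,-.034,.068,-.0686,.66],loss="soft_l1"); print(r.x,"theta",np.degrees(r.x[4]))
    print(res(r.x).reshape(-1,2)[-len(op):].round(1)); print(res(r.x).reshape(-1,2)[:-len(op)].round(1))
    for dth in (-3,3):
        v=r.x.copy(); v[4]+=np.radians(dth); print(dth,res(v).reshape(-1,2)[-len(op):].round(1).tolist())
E
python3 fit2.py
```

```text
[ 0.71490784 -0.03535028  0.06889612 -0.07110077  0.65994521] theta 37.81207512225462
[[ 1.1 -0.2]
 [-0.4 -0. ]
 [-0.1  0. ]
 [-1.   0.6]
 [-0.5  0.7]
 [-1.9 -4.6]
 [-0.2  1. ]
 [-0.3  0.6]]
[[-0.8  1.3]
 [-0.4  1. ]
 [ 1.1 -1. ]
 [-0.7  0.8]
 [-0.8  0.2]
 [-0.8  0.1]
 [-1.6 -0. ]
 [ 0.8  0.8]
 [ 0.5 -0.6]
 [-2.4  0.5]
 [-0.5  0. ]
 [-0.  -1.1]
 [ 0.4 -0.7]]
-3 [[12.8, 0.4], [9.3, 0.5], [-1.1, 0.7], [-2.5, 1.4], [-2.0, -0.4], [-4.3, -5.4], [-1.0, -0.8], [21.5, -1.8]]
3 [[-12.3, -0.7], [-11.5, -0.6], [0.9, -0.5], [0.5, -0.1], [1.2, 2.1], [0.5, -3.6], [0.5, 2.9], [-25.5, 3.1]]
```

```bash
cat > arc2.py <<'E'
from h import *
u=np.array([np.cos(-.0686),np.sin(-.0686)]); c=np.array([.26605372,.03844303]); r=.2752187; a0=14.853; k=1.026
P0=np.array([.4615,-.0168])
def pos(th):
    t=np.radians(a0+th/k); f=c[0]-r*np.cos(t); return np.r_[P0+f*u,c[1]+r*np.sin(t)]
def hang(p):
    f=(np.array(p[:2])-P0)@u; return (np.degrees(np.arctan2(p[2]-c[1],c[0]-f))-a0)*k, np.hypot(c[0]-f,p[2]-c[1])-r
def rows(ths):
    p0,R0=load(); print([[round(float(v),1) for v in (R0.T@(pos(t)-p0)*1000)] for t in ths])
E
python3 -c "
from arc2 import *
print(hang(get_obs()['tool_pos']))
rows([38,39.5,41.5,43.5,45.5,47.5,49,49.5,49.5])"
```

```text
(np.float64(37.75652109371177), np.float64(-1.1975033219480125e-06))
[[-2.2, -1.4, -0.4], [-6.5, -7.0, -0.4], [-11.9, -14.6, -0.4], [-17.1, -22.4, -0.4], [-22.0, -30.4, -0.4], [-26.7, -38.5, -0.4], [-30.0, -44.7, -0.4], [-31.1, -46.8, -0.4], [-31.1, -46.8, -0.4]]
```

Call:
carry_out(
  series=[
    [[-2.2,-1.4,-0.2,0,0,0],[-6.5,-7,-0.2,0,0,0],[-11.9,-14.6,-0.2,0,0,0],[-17.1,-22.4,-0.2,0,0,0],[-22,-30.4,-0.2,0,0,0],[-26.7,-38.5,-0.2,0,0,0],[-30,-44.7,-0.2,0,0,0],[-31.1,-46.8,-0.2,0,0,0],[-31.1,-46.8,-0.2,0,0,0]],
  ],
)

```text
clock: 38.42
tool_pos: [0.6033, -0.0268, 0.2842]
orientation: [-123.2, 90.0, -37.1]
force: [-0.7, -5.9, 1.4]
opening: 0.0128
```

```bash
python3 - <<'E'
from arc2 import *
import pickle
applied([-31.1,-46.8,-.2,0,0,0])
print(hang(get_obs()['tool_pos']))
w=snapshot("wrist"); pickle.dump(w,open("w25.pkl","wb")); crop(w,"w25",160,0,400,230,3.2)
E
```

```text
cmd [ 0.6028 -0.0263  0.2839] meas [ 0.6033 -0.0268  0.2842] ori err deg 0.04 F [-0.7 -5.9  1.4] M [-1.84  0.69 -0.01] open 0.0128 t 38.425 j [ 16.  12.  -1.   0. -77. -20.] az 176.0
(np.float64(49.64253434905219), np.float64(-8.974438638564841e-06))
```

View pics/w25.png

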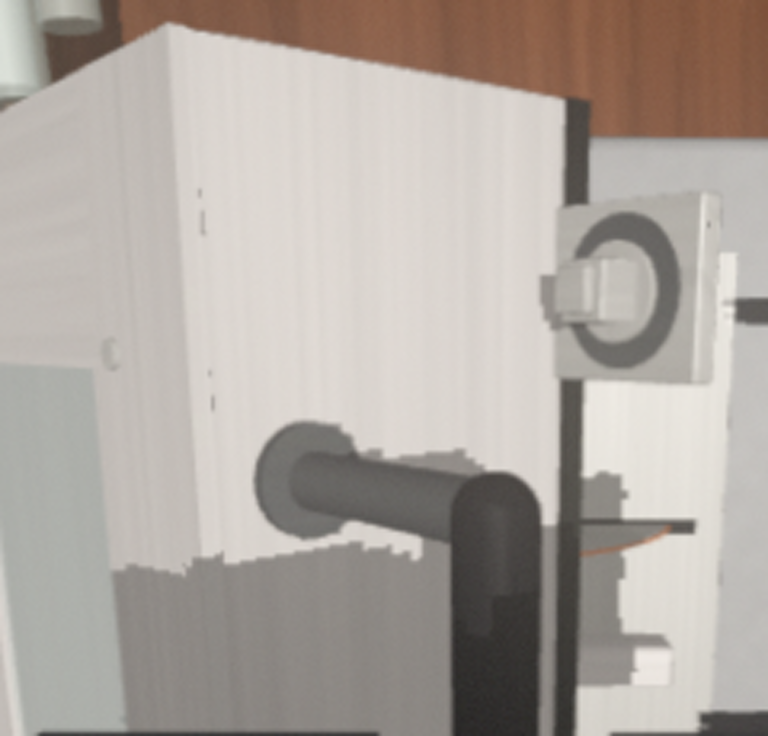

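```bash
cat > fit3.py <<'E'
import sys
from fit2 import *
import fit2
v=least_squares(res,[.716,-.034,.068,-.0686,.66],loss="soft_l1").x
def ang(op,t0):
    # free small camera/hinge shift in x,z plus angle
    f=lambda p: np.concatenate([proj(c,W(np.r_[v[0]+p[1],v[1]+p[3],v[2]+p[2],v[3]],P,p[0]))[0]-uv for c,P,uv in op]+[np.array(p[1:])/.002])
    r=least_squares(f,[t0,0,0,0]); g=f(r.x); print("theta",np.degrees(r.x[0]),r.x[1:]*1000,g.round(1))
E
python3 - <<'E'
from fit3 import *
w=L("w25"); p=lambda x,y:(160+x/3.2-.3,y/3.2-.3)
ang([(w,fit.SR,p(573,290)),(w,RR,p(628,290)),(w,(-.255,-.05,.07),p(497,482)),(w,(-.2,-.12,.092),p(170,25))],.85)
w=L("w24")
ang([(w,fit.SR,w24p(322,298)),(w,RR,w24p(372,300)),(w,(-.255,-.05,.07),w24p(314,498))],.65)
from arc2 import rows
rows([49,47.5,45.5,43.5,42,41,40.3,40,40])
E
```

```text
theta 49.813787717702034 [-0.98001442 -0.36835274  0.20270051] [ 0.  -0.4 -0.7  0.3  0.2  0.5  0.2 -0.4 -0.5 -0.2  0.1]
theta 37.64020932920883 [ 0.54517101 -0.27465824 -0.1077084 ] [ 0.9 -0.2 -0.6 -0.1 -0.2  0.3  0.3 -0.1 -0.1]
[[1.1, 2.1, -0.2], [4.4, 8.3, -0.2], [9.1, 16.4, -0.2], [14.0, 24.4, -0.2], [17.9, 30.3, -0.2], [20.5, 34.1, -0.2], [22.4, 36.8, -0.2], [23.3, 37.9, -0.2], [23.3, 37.9, -0.2]]
```

Call:
carry_out(
  series=[
    [[1.1,2.1,-0.2,0,0,0],[4.4,8.3,-0.4,0,0,0],[9.1,16.4,-0.4,0,0,0],[14,24.4,-0.4,0,0,0],[17.9,30.3,-0.4,0,0,0],[20.5,34.1,-0.4,0,0,0],[22.4,36.8,-0.4,0,0,0],[23.3,37.9,-0.4,0,0,0],[23.3,37.9,-0.4,0,0,0]],
  ],
)

```text
clock: 39.6
tool_pos: [0.5647, -0.024, 0.2612]
orientation: [-64.6, 89.9, 21.5]
force: [-3.5, -1.9, 6.2]
opening: 0.013
```

```bash
python3 - <<'E'
from arc2 import *
import pickle
applied([23.3,37.9,-.4,0,0,0])
print(hang(get_obs()['tool_pos']))
w=snapshot("wrist"); pickle.dump(w,open("w26.pkl","wb")); crop(w,"w26",160,0,400,230,3.2)
s=snapshot("scene"); crop(s,"s26",200,50,470,270,2.9)
t=snapshot("top"); crop(t,"t26",120,60,520,300,2)
E
```

```text
cmd [ 0.5649 -0.0241  0.2606] meas [ 0.5647 -0.024   0.2612] ori err deg 0.06 F [-3.5 -1.9  6.2] M [-0.84  1.17  0.02] open 0.013 t 39.6 j [ 17.   8.  -8.  -0. -74. -21.] az 176.0
(np.float64(40.020261792456104), np.float64(0.0005605851033909648))
```

View pics/w26.png

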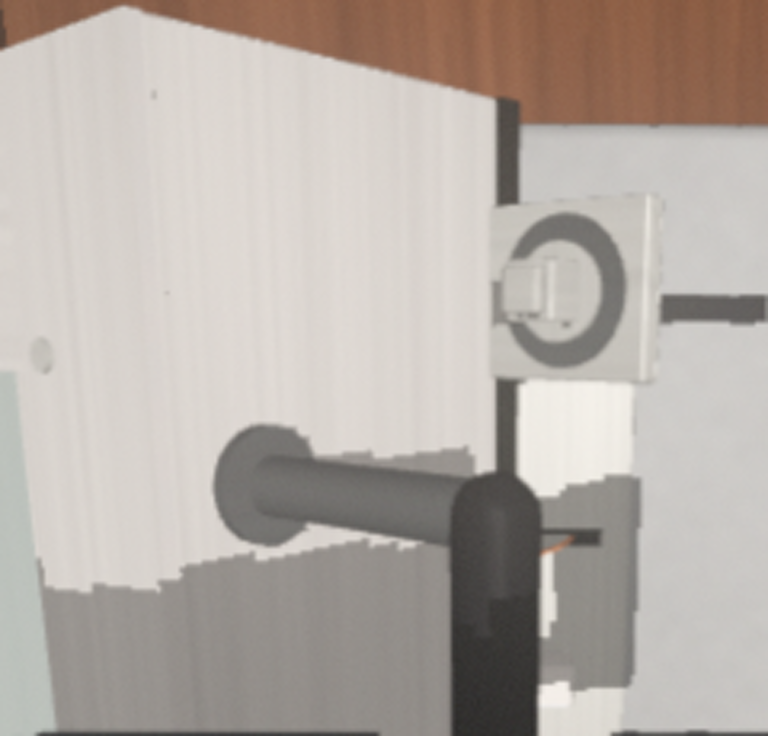

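View pics/s26.png

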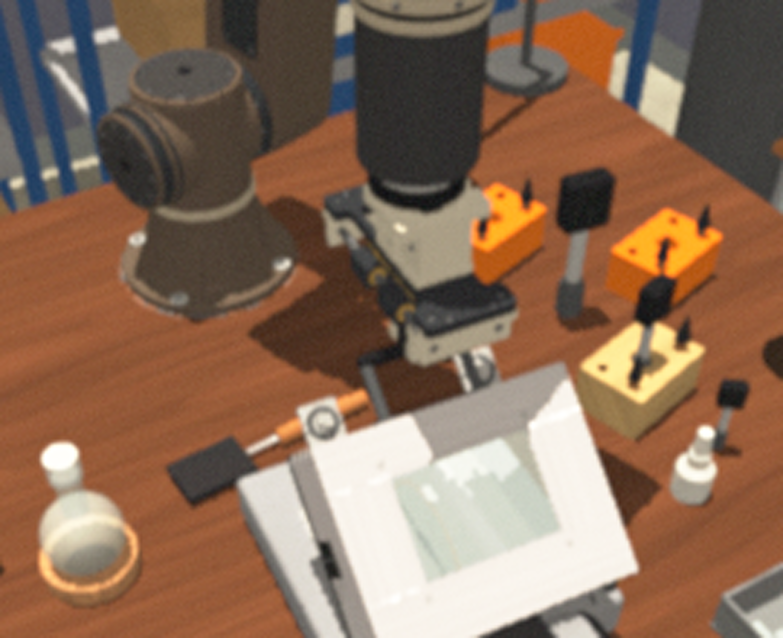

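View pics/t26.png

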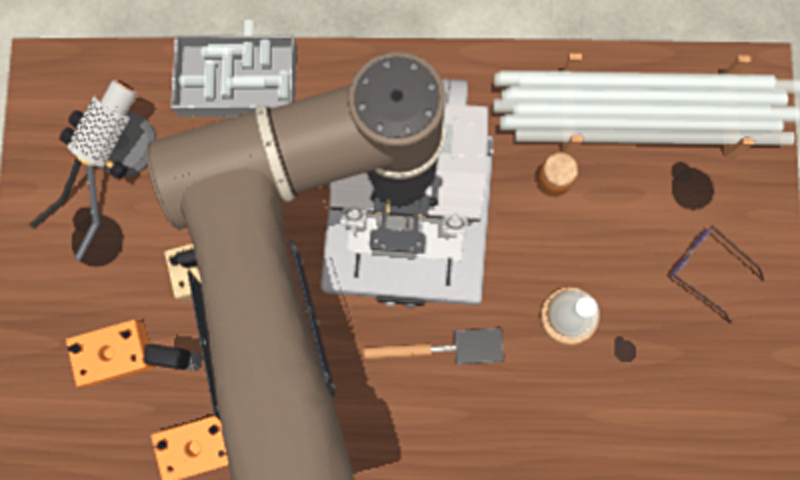

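Call:
carry_out(
  series=[
    [[-0.3,0.1,0,0,0,0],[-0.3,0.1,0,0,0,0],[-0.3,0.1,0,0,0,0],[-0.3,0.1,0,0,0,0]],
  ],
)

```text
clock: 40.25
tool_pos: [0.5647, -0.024, 0.2612]
orientation: [-61.5, 90.0, 24.6]
force: [-3.1, -2.7, 5.4]
opening: 0.0125
```

```bash
python3 - <<'E'
from fit3 import *
from arc2 import hang
applied([-.3,.1,0,0,0,0]); o=get_obs()
print(hang(o['tool_pos']),o["qvel"].round(2))
w=L("w26"); p=lambda x,y:(160+x/3.2-.3,y/3.2-.3)
ang([(w,fit.SR,p(520,290)),(w,RR,p(568,290)),(w,(-.255,-.05,.07),p(497,480)),(w,(-.2,-.12,.092),p(123,8))],.7)
w=snapshot("wrist"); crop(w,"w27",160,0,400,230,3.2); s=snapshot("scene"); crop(s,"s27",360,90,470,220,4.5)
E
```

```text
cmd [ 0.5648 -0.0241  0.2609] meas [ 0.5647 -0.024   0.2612] ori err deg 0.04 F [-3.1 -2.7  5.4] M [-0.89  0.97  0.03] open 0.0125 t 40.25 j [ 17.   8.  -8.  -0. -74. -21.] az 176.0
(np.float64(40.044299706036384), np.float64(0.0005525847705635245)) [-0.09 -0.02  0.02  0.03  0.02  0.01]
theta 40.03728472922061 [-0.35684564 -0.72765271  0.0964565 ] [ 0.1 -0.6 -0.8  0.1 -0.2  1.   0.7 -0.7 -0.2 -0.4  0. ]
```

View pics/s27.png

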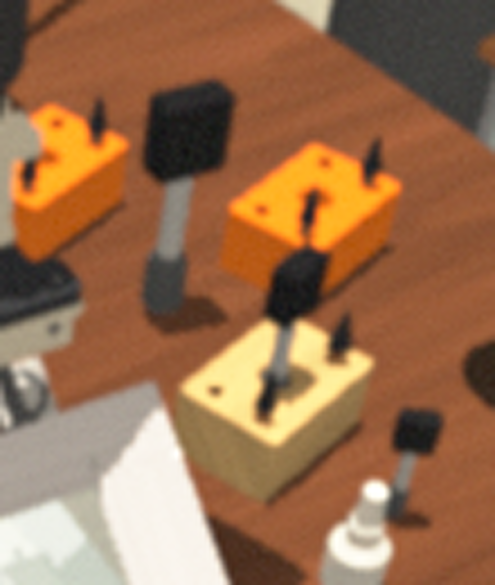

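```bash
python3 - <<'E'
from plant import *
print(close_job()); o=get_obs(); print(o["clock"],o["tool_pos"],o["opening"],o["force"])
E
```

```text
the job is handed in; nothing more can be done
None
the job is handed in; nothing more can be done
```

I did the job in the order asked and handed it in at about 40 s. The gripper was still holding the hood by its handle, steady at about 40 degrees.

- **Screws:** I turned both captive screws anticlockwise with the middle-sized key. In the pictures their notches had moved a quarter turn, to within about 2 degrees for the right one. The left notch was partly hidden by the key, so I judged that screw mainly from its square head, which matched within about 2 degrees. The turning moment at the stops never rose clearly: I turned the key about 15 degrees further than I had expected to need. I went by the pictures and by the hood lifting free.
- **Key:** It is standing upright back in its hole in the wooden block.
- **Handle grip:** My first try closed just above the bar and missed, with about 5 N of contact. I reopened, went 12 mm lower and gripped it. The opening has read about 13 mm since then.
- **Hood:** I lifted it to about 50 degrees (picture fit 49.8, arm arc 49.6), then eased it back. At the end both the picture fit and the arm arc gave 40.0 degrees. I measured hood angles only from the pictures and the arm's arc, so I can't rule out an error of about a degree.
- **Last readings:** A side force of about 7 N remained at the handle, because the fingers keep a fixed tilt while the bar turns in them. Nothing else on the bench looked moved in the last pictures.

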